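# Refill the surprise-tube dispenser

## Task

Refill the gravity-feed dispenser with the surprise tubes from the shallow brown delivery tray: slide its hatch wide open, load the sealed tubes across the lane one at a time through the hatch opening so that they roll down to the lip, every sealed orange one (old series, to be sold first) before any blue one, and then slide the hatch fully shut. A tube whose gold end plug has been pulled out has been opened and cannot be sold: lay it flat in the grey returns tray, at any time, and leave its plug as it is. Do not disturb the stamp or the glue stick.

Things in the scene. Friction and masses are not known exactly. Their poses are not given: they have to be found in the camera images.
- lane: white lane floor of the magenta dispenser (322x120 mm, fixed), sloping down 0.32 rad away from the robot. Origin: on the floor, mid-width, in the loading opening. x downhill along the floor, y across, z square to the floor. 94 mm between the cheeks, flaring to 100 at their top (47 mm high): only sealed tubes (76 mm) fit. Back wall at x = -56 mm, loading opening from there to x = +56, lip (26 mm high) at x = +272 mm
- load_point (a point): centre of a tube lying across the lane in the middle of the loading opening (lane x = 0, z = 20 mm); axes as the lane's. A tube let go square across the lane 10 to 20 mm higher rolls down by itself in a second or two; the first rests at lane x = 252 mm, the next at 212, 172, 132, 92, 52. Clear fixed roof 47 mm over the floor from x = 56 to 208 mm. The floor rises uphill: fingers there touch it sooner
- hatch (a joint): position of the tinted sliding hatch over the loading opening, in m: 0 = fully shut, 0.096 = fully open; it slides downhill over the clear roof as it opens, with about 1.2 N of friction, and stays where it is left
- hatch_grip (a point): middle of the hatch's white upright fin, to be pinched from above: 9 mm thick along the lane, 46 mm wide across it; its faces are vertical. The fin stands about 27 mm over the hatch plate; this point is about 17 mm over the plate and 13 mm below the fin's top. It moves with the hatch along the lane's x; axes as the lane's
- returns_tray: dark grey open returns tray, 150 (x) x 194 (y) x 34 mm high, walls 4 mm, floor 4 mm thick, fixed to the counter; origin at the centre of its underside, axes along its sides
- delivery_tray: shallow brown delivery tray (kraft board) in which the tubes lie, 366 (x) x 280 (y) mm, fixed; its floor is 3 mm over the counter, its rim and two ribs along x (at y = -46 and +46 mm) stand 15 mm over the counter and are 3 mm thick; origin at the centre of its underside
- date_stamp: red and black office stamp, 30x48x57 mm, at the front right, to be left alone; origin at its underside
- glue_stick: magenta and yellow glue stick standing upright, 27 mm in diameter, 88 mm high, at the front left, to be left alone; origin at its underside
- orange1_mid (a point): orange (old series) surprise tube lying on its side, 70 g; may be absent. This point is its centre: on its axis, half-way along a sealed tube, 20 mm over what it lies on. x = long axis: barrel 40 mm in diameter from x = -38 to +26 mm, then the gold end plug, 36 mm in diameter, 12 mm long, ending at +38 mm when home. It rolls if pushed
- orange1_plug (a joint): how far the gold end plug of that tube stands out, in m: 0 to 0.002 = home, the tube is sealed; 0.018 to 0.026 = pulled out, showing the cream stem, the tube has been opened. It is stiff (3 N) and stays where it is
- orange2_mid (a point): orange (old series) surprise tube lying on its side, 70 g; may be absent. This point is its centre: on its axis, half-way along a sealed tube, 20 mm over what it lies on. x = long axis: barrel 40 mm in diameter from x = -38 to +26 mm, then the gold end plug, 36 mm in diameter, 12 mm long, ending at +38 mm when home. It rolls if pushed
- orange2_plug (a joint): how far the gold end plug of that tube stands out, in m: 0 to 0.002 = home, the tube is sealed; 0.018 to 0.026 = pulled out, showing the cream stem, the tube has been opened. It is stiff (3 N) and stays where it is
- orange3_mid (a point): orange (old series) surprise tube lying on its side, 70 g; may be absent. This point is its centre: on its axis, half-way along a sealed tube, 20 mm over what it lies on. x = long axis: barrel 40 mm in diameter from x = -38 to +26 mm, then the gold end plug, 36 mm in diameter, 12 mm long, ending at +38 mm when home. It rolls if pushed
- orange3_plug (a joint): how far the gold end plug of that tube stands out, in m: 0 to 0.002 = home, the tube is sealed; 0.018 to 0.026 = pulled out, showing the cream stem, the tube has been opened. It is stiff (3 N) and stays where it is
- orange4_mid (a point): orange (old series) surprise tube lying on its side, 70 g; may be absent. This point is its centre: on its axis, half-way along a sealed tube, 20 mm over what it lies on. x = long axis: barrel 40 mm in diameter from x = -38 to +26 mm, then the gold end plug, 36 mm in diameter, 12 mm long, ending at +38 mm when home. It rolls if pushed
- orange4_plug (a joint): how far the gold end plug of that tube stands out, in m: 0 to 0.002 = home, the tube is sealed; 0.018 to 0.026 = pulled out, showing the cream stem, the tube has been opened. It is stiff (3 N) and stays where it is
- blue1_mid (a point): blue (new series) surprise tube lying on its side, 70 g; may be absent. This point is its centre: on its axis, half-way along a sealed tube, 20 mm over what it lies on. x = long axis: barrel 40 mm in diameter from x = -38 to +26 mm, then the gold end plug, 36 mm in diameter, 12 mm long, ending at +38 mm when home. It rolls if pushed
- blue1_plug (a joint): how far the gold end plug of that tube stands out, in m: 0 to 0.002 = home, the tube is sealed; 0.018 to 0.026 = pulled out, showing the cream stem, the tube has been opened. It is stiff (3 N) and stays where it is
- blue2_mid (a point): blue (new series) surprise tube lying on its side, 70 g; may be absent. This point is its centre: on its axis, half-way along a sealed tube, 20 mm over what it lies on. x = long axis: barrel 40 mm in diameter from x = -38 to +26 mm, then the gold end plug, 36 mm in diameter, 12 mm long, ending at +38 mm when home. It rolls if pushed
- blue2_plug (a joint): how far the gold end plug of that tube stands out, in m: 0 to 0.002 = home, the tube is sealed; 0.018 to 0.026 = pulled out, showing the cream stem, the tube has been opened. It is stiff (3 N) and stays where it is
- blue3_mid (a point): blue (new series) surprise tube lying on its side, 70 g; may be absent. This point is its centre: on its axis, half-way along a sealed tube, 20 mm over what it lies on. x = long axis: barrel 40 mm in diameter from x = -38 to +26 mm, then the gold end plug, 36 mm in diameter, 12 mm long, ending at +38 mm when home. It rolls if pushed
- blue3_plug (a joint): how far the gold end plug of that tube stands out, in m: 0 to 0.002 = home, the tube is sealed; 0.018 to 0.026 = pulled out, showing the cream stem, the tube has been opened. It is stiff (3 N) and stays where it is
- blue4_mid (a point): blue (new series) surprise tube lying on its side, 70 g; may be absent. This point is its centre: on its axis, half-way along a sealed tube, 20 mm over what it lies on. x = long axis: barrel 40 mm in diameter from x = -38 to +26 mm, then the gold end plug, 36 mm in diameter, 12 mm long, ending at +38 mm when home. It rolls if pushed
- blue4_plug (a joint): how far the gold end plug of that tube stands out, in m: 0 to 0.002 = home, the tube is sealed; 0.018 to 0.026 = pulled out, showing the cream stem, the tube has been opened. It is stiff (3 N) and stays where it is

How it is judged:
By the outcome, as a careful person would: the job done as asked, in the order asked, and still so for the second after the job is handed in, with the robot touching nothing.
Of orange1, orange3, orange4 only 2 to 3 are there at a start; the rules pass over those that are not, and their reading is None.
Of blue1, blue2, blue4 only 2 to 3 are there at a start; the rules pass over those that are not, and their reading is None.
Of orange2, blue3 only 1 to 2 are there at a start; the rules pass over those that are not, and their reading is None.
At some moment in a run one of orange1, orange2, orange3, orange4, blue1, blue2, blue3, blue4 may be knocked a few centimetres aside while the robot is not near it.
Once in a run the grip may slacken for a moment while it holds something.
It also fails if it takes over 210 s, if anything falls off the work surface, if the arm or the gripper's body presses on something with over 40 N, if the wrist force passes 120 N, or if a joint passes its speed limit or range.

## Robot

A 6-joint arm with a two-finger parallel gripper is mounted at the origin on a cart in front of the work surface, level with it; the furniture and walls round the work are solid. World frame = base frame: x ahead of the robot, y to its left, z up, the work surface at z = 0. Lengths are in m, angles in rad, forces in N, time in s.
With the tool pointing down it reaches from about 0.25 to 0.8 m from the base axis. Payload 3.9 kg.
Tool frame: the origin (TCP) lies on the centre line of the jaws, within the pads' length; the fingertips stand 11 mm ahead of it and the grasp point (between the pads) lies 8 mm behind it (bot.finger_overhang is the distance from the TCP to the fingertips, in m); z points along the fingers, y is the line along which they close (so a half turn about z gives the same grasp; the last joint's range is limited). The gripper opens to 85 mm and grips with 20 to 120 N. Pads are 22 mm wide; open, the fingers measure 114 mm over their backs; the gripper's body (76 mm by 85 mm) begins 54 mm behind the grasp point. The pads swing forward as they close: fully open they stand 13 mm farther back than shut.
Start: joints at [-1.189, 0.26, -0.138, 1.173, 0, 1.571], TCP at [0.196, -0.487, 0.242] pointing down, gripper open.
Joint ranges: [-2.78, 2.78], [-0.83, 1.72], [-1.28, 1.37], [-1.9, 2.12], [-1.57, 1.48], [-3.14, 3.14]. Speed limits (rad/s): [2.57, 2.57, 3.14, 3.14, 3.14, 3.14].

## Interface

Orientations are given as a unit quaternion [x, y, z, w].
In Python, from workcell import bot gives the robot as it stands.
- The arm moves only by the tool step_arm, never from a script. Its argument "commands" is a list of rows, each a list of 2 entries, a list of its own where there are three numbers: the shift along the world's x, y, z in m, then the turn, a rotation vector about the world's x, y, z in degrees. In form: [[[dx, dy, dz], [ax, ay, az]], ...]. A call has exactly 10 rows; each row is the pose to reach, as a shift and turn from the pose commanded when the call began; what a row does not reach only later rows make up. A row lasts 1/8 s, in which the tool goes at most 62.5 mm and 10.7 degrees, less where a joint would pass 70% of its speed; a pose out of reach is approached as far as the arm can. A call with a gripper value outside its range is refused whole. "fingers" is the closure, from 0 (fully open) to 1 (shut), set as the call begins (left out, the last holds). The fingers move at their own pace and stop on an object; "grip_force" is the grip in N (left out, the last holds). Time passes only in rows, so rows that repeat a pose let the fingers close, or fill a call up. It gives the time, the measured TCP pose, the force, the opening and the grip force at its end, in the units of the state.
- bot.get_state(): the state, without advancing time (a new reading comes with each control period).
- bot.read_camera(name): name is "scene" or "top"; returns (picture, depth): 400x640x3 uint8, red, green, blue; 400x640 float32, m along the optical axis (not along the pixel's ray), 0 where there is no reading.
- bot.camera_params(name): a dict with "intrinsics" (3x3 intrinsics, pixels), "camera_from_world" (4x4, takes a point from world to camera coordinates). Camera axes: x right, y down, z forward; pixel columns grow to the right and rows downward; lengths in m; the calibration is good to about 2 mm. A picture is of the moment at which its call begins. camera_params takes no time and is no camera call.
- bot.hand_in(): hands the job in; it is judged then, once.
The state is a dict: "time_s": time; "q": joint angles; "joint_velocities": joint speeds; "joint_torque": joint torques, N m; "ee_pos": TCP position; "eef_rot": TCP orientation; "wrist_force": force on the tool from outside, world axes, zero at the start; "wrist_torque": the same for the moment, N m; "finger_gap": finger opening in m; "grip_force": force on a finger pad.
Only numpy, scipy, OpenCV 4.12 (cv2) and the standard library are available. Lean on these libraries where they do the work, as an engineer would, in place of code of your own. Each camera call takes 0.05 s, during which the arm holds its last target. There are 200 camera calls.

## Working session

There is one attempt and no reset: what is moved stays moved. The work goes in short steps, Python scripts to look and compute and a tool call to move; the robot and the scene stay as the last step left them, time stands still between calls to the robot, and variables do not carry over. Pictures are saved under pics/ and viewed, at most 14 in all, crops included, and the job is handed in when it is done.

Besides the shell and the picture viewer there is one more tool, called after "Call:" as name([rows], argument=value, ...), one row to a line, values as JSON. step_arm: Moves the arm, as the interface text tells. Its arguments: {"type":"object","properties":{"commands":{"type":"array","items":{"type":"array"}},"fingers":{"type":"number"},"grip_force":{"type":"number"}},"required":["commands"]}

```bash
mkdir -p pics; cat > h.py <<'E'
import numpy as np, cv2
from workcell import bot
def snap(n,save=None):
    p,d=bot.read_camera(n)
    if save: cv2.imwrite('pics/'+save,p[:,:,::-1])
    return p,d
def cloud(n,d):
    c=bot.camera_params(n);K=np.array(c['intrinsics']);T=np.linalg.inv(np.array(c['camera_from_world']))
    v,u=np.mgrid[:d.shape[0],:d.shape[1]]
    P=np.stack([(u-K[0,2])/K[0,0]*d,(v-K[1,2])/K[1,1]*d,d],-1)
    return P@T[:3,:3].T+T[:3,3]
E
python3 - <<'E'
from h import *
for n in('scene','top'):
    p,d=snap(n,n+'1.png'); c=cloud(n,d); np.savez('/tmp/%s.npz'%n,p=p,c=c,d=d)
    print(n,np.round(bot.camera_params(n)['camera_from_world'],3).tolist(),np.round(bot.camera_params(n)['intrinsics'],1).tolist())
    for v in range(50,400,70): print([np.round(c[v,u],3).tolist() for u in (100,320,540)])
s=bot.get_state();print(s)
E
```

```text
scene [[-0.9, -0.435, -0.016, 0.466], [-0.18, 0.406, -0.896, 0.204], [0.396, -0.804, -0.444, 0.747], [0.0, 0.0, 0.0, 1.0]] [[393.8, 0.0, 320.3], [0.0, 393.8, 201.7], [0.0, 0.0, 1.0]]
[[2.062, -0.687, 0.346], [0.705, -0.401, 0.407], [0.139, 0.032, 0.46]]
[[2.176, -0.666, -0.014], [0.71, -0.404, 0.195], [0.121, 0.076, 0.37]]
[[2.678, -0.872, -0.614], [0.664, -0.302, -0.001], [0.101, 0.1, 0.273]]
[[0.843, 0.329, 0.079], [0.481, 0.076, 0.022], [0.064, 0.004, 0.097]]
[[0.673, 0.459, 0.079], [0.4, 0.244, -0.0], [0.048, 0.096, 0.013]]
top [[0.007, -1.0, -0.004, -0.042], [-0.991, -0.006, -0.131, 0.511], [0.131, 0.004, -0.991, 1.035], [0.0, 0.0, 0.0, 1.0]] [[383.0, 0.0, 322.3], [0.0, 383.0, 201.6], [0.0, 0.0, 1.0]]
[[1.375, 1.092, -0.72], [1.378, -0.018, -0.716], [1.384, -1.122, -0.716]]
[[1.01, 1.064, -0.723], [0.757, -0.03, 0.006], [1.019, -1.097, -0.716]]
[[0.659, 1.032, -0.718], [0.544, -0.032, 0.032], [0.672, -1.074, -0.717]]
[[0.328, 1.005, -0.719], [0.349, -0.033, 0.002], [0.341, -1.056, -0.725]]
[[0.011, 0.978, -0.717], [0.109, -0.032, -0.252], [0.027, -1.03, -0.715]]
{'time_s': 0.1, 'q': array([-1.18902350e+00,  2.60634526e-01, -1.39266800e-01,  1.17271183e+00,
       -2.39948562e-05,  1.57083465e+00]), 'joint_velocities': array([ 0.00011708, -0.00102781,  0.00267018, -0.00088763,  0.00025566,
       -0.00110844]), 'joint_torque': array([-6.87884540e-05, -4.06506443e+01,  2.54527849e+01,  1.01053237e-02,
        9.34206014e-06,  7.31402139e-07]), 'ee_pos': array([ 0.19536263, -0.48663838,  0.24152952]), 'eef_rot': array([ 9.81839670e-01,  1.89710401e-01, -1.84149867e-04, -8.89637153e-04]), 'wrist_force': array([-0.24847663, -0.09600922, -0.77127457]), 'wrist_torque': array([ 0.00029803, -0.01459517,  0.04378992]), 'grip_force': 0.0, 'finger_gap': 0.08496843311289559}
```

View pics/top1.png

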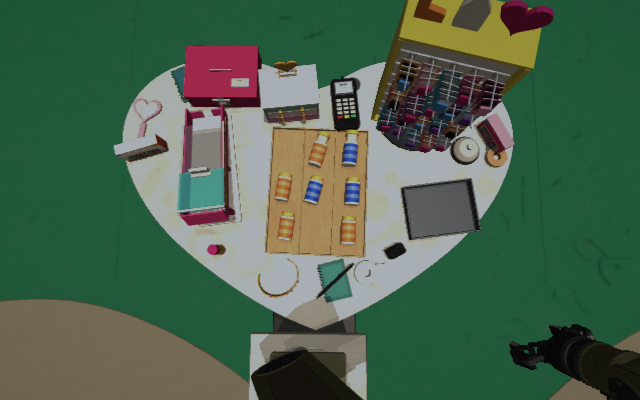

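View pics/scene1.png

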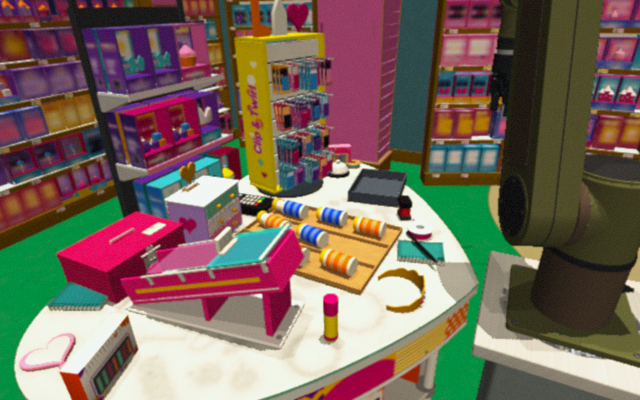

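```bash
python3 - <<'E'
from h import *
t=np.load('/tmp/top.npz');s=np.load('/tmp/scene.npz')
a=cv2.resize(t['p'][100:260,170:380],None,fx=3.8,fy=3.7,interpolation=cv2.INTER_CUBIC)[:,:,::-1]
cv2.imwrite('pics/a.png',a)
b=cv2.resize(s['p'][180:320,110:410],None,fx=2.66,fy=2.66,interpolation=cv2.INTER_CUBIC)[:,:,::-1]
cv2.imwrite('pics/b.png',b)
p,c=t['p'],t['c'];hsv=cv2.cvtColor(p,cv2.COLOR_RGB2HSV)
z=c[:,:,2]
# tubes: things higher than 22mm in tray region
m=((z>0.021)&(z<0.06)&(c[:,:,0]>0.2)&(c[:,:,0]<0.68)&(c[:,:,1]<0.12)&(c[:,:,1]>-0.17)).astype(np.uint8)
n,l,st,ce=cv2.connectedComponentsWithStats(m)
for i in range(1,n):
    if st[i,4]<60: continue
    k=l==i;q=c[k][:,:2];h=hsv[k]
    r=cv2.minAreaRect((q*1000).astype(np.float32))
    print(ce[i].round(),st[i,4],'hue',np.median(h[:,0]),[np.round(x,1) for x in r],'zmax',z[k].max().round(4))
# returns tray dark
m=((hsv[:,:,2]<90)&(c[:,:,1]<-0.2)&(c[:,:,1]>-0.5)&(c[:,:,0]>0.25)&(c[:,:,0]<0.6)&(z>-.01)&(z<0.05)).astype(np.uint8)
n,l,st,ce=cv2.connectedComponentsWithStats(m)
i=1+st[1:,4].argmax();q=c[l==i]
print('ret',[np.round(x,1) for x in cv2.minAreaRect((q[:,:2]*1000).astype(np.float32))],np.percentile(q[:,2],[5,50,95]))
# brown tray
m=((hsv[:,:,0]>8)&(hsv[:,:,0]<22)&(hsv[:,:,1]>80)&(c[:,:,0]>0.2)&(c[:,:,0]<0.7)&(abs(c[:,:,1])<.2)&(z<0.02)).astype(np.uint8)
n,l,st,ce=cv2.connectedComponentsWithStats(cv2.morphologyEx(m,cv2.MORPH_CLOSE,np.ones((9,9))))
i=1+st[1:,4].argmax();q=c[l==i]
print('del',[np.round(x,1) for x in cv2.minAreaRect((q[:,:2]*1000).astype(np.float32))])
# dispenser: plane pts
for v in range(104,226,6): print(v,[(np.round(c[v,u]*1000).astype(int).tolist()) for u in (182,195,205,215,227)])
E
```

```text
[318. 154.] 323 hue 17.0 [array([649.4, -23.2]), array([40. , 65.1]), np.float64(73.6)] zmax 0.049
[350. 154.] 320 hue 112.0 [array([ 649.8, -116.5]), array([40. , 64.8]), np.float64(83.8)] zmax 0.048
[283. 186.] 383 hue 17.0 [array([554.8,  72.2]), array([39.7, 76.6]), np.float64(80.5)] zmax 0.0465
[314. 189.] 383 hue 111.0 [array([546.4, -13.8]), array([40.2, 77.1]), np.float64(75.3)] zmax 0.0477
[352. 191.] 390 hue 111.0 [array([ 542.8, -122.9]), array([39.7, 77.2]), np.float64(86.6)] zmax 0.0491
[286. 226.] 389 hue 18.0 [array([443.5,  61.9]), array([39.7, 76.4]), np.float64(81.9)] zmax 0.0467
[348. 230.] 396 hue 18.0 [array([ 432.7, -110.5]), array([39.1, 77.3]), np.float64(89.5)] zmax 0.0482
[362. 273.] 188 hue 104.0 [array([ 316.6, -149. ]), array([38.7, 62.5]), np.float64(89.6)] zmax 0.029
[336. 280.] 146 hue 30.0 [array([295.1, -75.6]), array([  9.9, 135. ]), np.float64(44.7)] zmax 0.0309
ret [array([ 494.3, -369.9]), array([149.4, 196.6]), np.float64(7.5)] [0.00143996 0.00568874 0.03429279]
del [array([524.6, -22.8]), array([280.7, 361.1]), np.float64(88.3)]
104 [[806, 382,
[... 1127 characters left out ...]
312, 152], [543, 280, 148], [542, 254, 154], [542, 228, 155], [554, 214, 95]]
188 [[527, 310, 155], [526, 276, 159], [527, 252, 158], [527, 226, 159], [536, 211, 104]]
194 [[511, 306, 163], [511, 274, 161], [511, 249, 165], [510, 223, 167], [519, 208, 114]]
200 [[495, 303, 168], [495, 271, 169], [495, 247, 167], [495, 222, 171], [502, 205, 122]]
206 [[480, 300, 173], [479, 268, 177], [479, 243, 178], [480, 219, 178], [486, 205, 122]]
212 [[465, 299, 175], [471, 287, 119], [465, 244, 172], [466, 221, 170], [470, 202, 129]]
218 [[451, 302, 164], [452, 274, 153], [453, 252, 146], [454, 229, 140], [455, 201, 131]]
224 [[448, 364, -3], [440, 284, 122], [448, 294, 8], [448, 266, 6], [449, 233, 3]]
```

View pics/a.png

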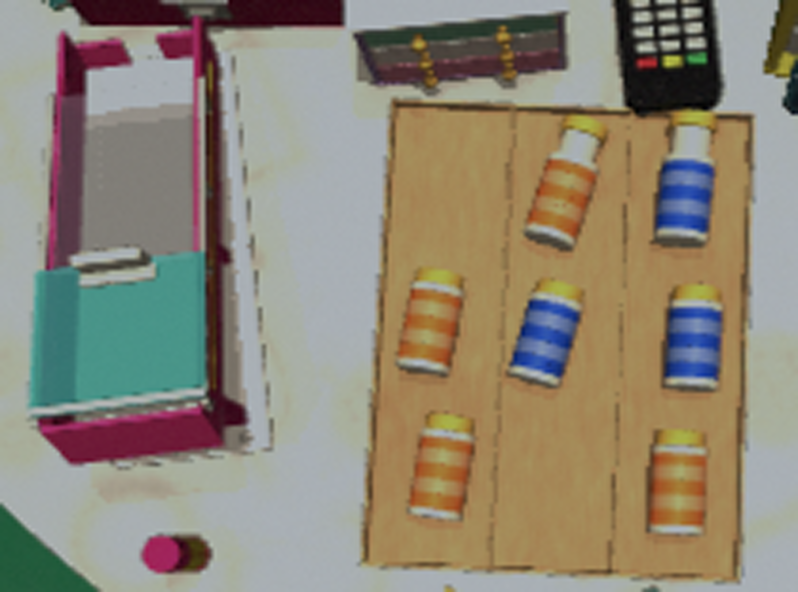

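View pics/b.png

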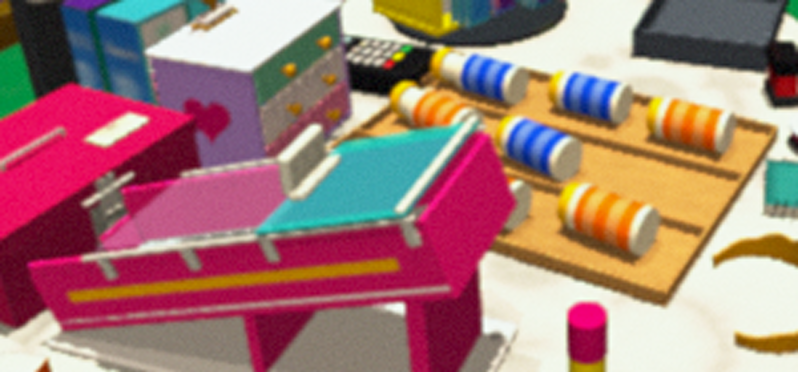

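```bash
cat >> h.py <<'E'
def plane(q):
    m=np.ones(len(q),bool)
    for _ in range(6):
        A=np.c_[q[:,:2],np.ones(len(q))];k=np.linalg.lstsq(A[m],q[m,2],rcond=None)[0];r=q[:,2]-A@k;m=abs(r)<.004
    return k,r
E
python3 - <<'E'
from h import *
t=np.load('/tmp/top.npz');c=t['c'];p=t['p'];hsv=cv2.cvtColor(p,cv2.COLOR_RGB2HSV)
# hatch teal
z=c[:,:,2]
teal=(hsv[:,:,0]>75)&(hsv[:,:,0]<100)&(hsv[:,:,1]>70)&(z>.1)&(c[:,:,1]>.15);teal[:160]=0
q=c[teal];k,r=plane(q);print('teal plane',k,np.arctan(np.hypot(*k[:2])),np.arctan2(-k[1],-k[0]),[np.round(x,1) for x in cv2.minAreaRect((q[:,:2]*1000).astype(np.float32))],len(q))
R=z-(c[:,:,0]*k[0]+c[:,:,1]*k[1]+k[2])
m=(R>.012)&(R<.05)&(c[:,:,0]>.5)&(c[:,:,0]<.62)&(c[:,:,1]>.2)&(c[:,:,1]<.34)
q=c[m];print('fin',len(q),[np.round(x,1) for x in cv2.minAreaRect((q[:,:2]*1000).astype(np.float32))],q.mean(0),q[:,2].max(),np.percentile(R[m],[50,95]))
s=np.load('/tmp/scene.npz');c=s['c'];z=c[:,:,2]
R=z-(c[:,:,0]*k[0]+c[:,:,1]*k[1]+k[2])
m=(R>.012)&(R<.05)&(c[:,:,0]>.5)&(c[:,:,0]<.62)&(c[:,:,1]>.2)&(c[:,:,1]<.34)
q=c[m];print('fin',len(q),[np.round(x,1) for x in cv2.minAreaRect((q[:,:2]*1000).astype(np.float32))],q.mean(0),q[:,2].max(),np.percentile(R[m],[50,95]))
# cheek yaw: magenta high points
c=t['c'];z=c[:,:,2]
mg=((hsv[:,:,0]>155)|(hsv[:,:,0]<3))&(hsv[:,:,1]>120)&(c[:,:,1]>.19)&(c[:,:,1]<.36)&(c[:,:,0]>.43)&(c[:,:,0]<.75)&(z>.06)
vs,us=np.nonzero(mg);
for v in range(108,225,8):
    u=us[vs==v]
    if len(u): print(v,[(x,np.round(c[v,x]*1000).astype(int).tolist()) for x in (u.min(),u.max())],len(u))
E
```

```text
teal plane [-0.32894834 -0.04612368  0.34392811] 0.32069979596942955 0.13930737262953538 [array([523.1, 261.7]), array([106.1, 112.7]), np.float64(7.6)] 1551
fin 99 [array([571.1, 267.3]), array([ 9.8, 45.8]), np.float64(6.8)] [0.57013129 0.26539423 0.17254589] 0.18145288001770188 [0.03097383 0.03541446]
fin 237 [array([569.8, 270.2]), array([10. , 46.9]), np.float64(5.4)] [0.56751203 0.27413503 0.1690114 ] 0.17867294458598043 [0.0250715  0.03350427]
116 [(np.int64(185), [741, 342, 78]), (np.int64(224), [748, 239, 61])] 8
124 [(np.int64(185), [714, 336, 88]), (np.int64(221), [715, 238, 89])] 5
132 [(np.int64(184), [690, 335, 95]), (np.int64(224), [695, 232, 79])] 4
140 [(np.int64(184), [667, 333, 97]), (np.int64(226), [678, 230, 62])] 5
148 [(np.int64(184), [641, 327, 111]), (np.int64(221), [641, 228, 114])] 2
156 [(np.int64(183), [617, 325, 119]), (np.int64(227), [630, 223, 71])] 4
164 [(np.int64(183), [594, 321, 127]), (np.int64(227), [606, 220, 79])] 4
172 [(np.int64(182), [571, 319, 136]), (np.int64(227), [581, 216, 91])] 3
180 [(np.int64(227), [559, 214, 96]), (np.int64(227), [559, 214, 96])] 1
188 [(np.int64(227), [536, 211, 104]), (np.int64(227), [536, 211, 104])] 1
196 [(np.int64(227), [513, 208, 114]), (np.int64(227), [513, 208, 114])] 1
204 [(np.int64(227), [492, 205, 120]), (np.int64(227), [492, 205, 120])] 1
212 [(np.int64(204), [466, 247, 171]), (np.int64(230), [477, 211, 63])] 27
220 [(np.int64(184), [447, 302, 152]), (np.int64(227), [450, 203, 123])] 44
```

Call:
step_arm([
  [[0.01, 0.02, 0.01], [0, 0, 2]],
  [[0.03, 0.06, 0.02], [0, 0, 6]],
  [[0.055, 0.1, 0.03], [0, 0, 10]],
  [[0.08, 0.15, 0.04], [0, 0, 15]],
  [[0.105, 0.2, 0.058], [0, 0, 20]],
  [[0.13, 0.25, 0.058], [0, 0, 25]],
  [[0.155, 0.3, 0.058], [0, 0, 30]],
  [[0.18, 0.34, 0.058], [0, 0, 34]],
  [[0.195, 0.37, 0.058], [0, 0, 37]],
  [[0.205, 0.387, 0.058], [0, 0, 38]],
], fingers=0.55, grip_force=40)

```text
time_s: 1.35
ee_pos: [0.4004, -0.0976, 0.3007]
eef_rot: [0.865, 0.501, 0.0, -0.0]
wrist_force: [-0.2, -0.1, 0.1]
finger_gap: 0.0385
grip_force: 0.0
```

Call:
step_arm([
  [[0.01, 0.02, 0], [0, 0, 2]],
  [[0.03, 0.06, 0], [0, 0, 6]],
  [[0.05, 0.11, 0], [0, 0, 11]],
  [[0.07, 0.16, 0], [0, 0, 16]],
  [[0.095, 0.21, 0], [0, 0, 21]],
  [[0.12, 0.26, -0.01], [0, 0, 26]],
  [[0.14, 0.31, -0.02], [0, 0, 31]],
  [[0.16, 0.35, -0.03], [0, 0, 35]],
  [[0.17, 0.368, -0.04], [0, 0, 37.7]],
  [[0.17, 0.368, -0.04], [0, 0, 37.7]],
])

```text
time_s: 2.6
ee_pos: [0.5696, 0.2686, 0.259]
eef_rot: [0.658, 0.753, -0.001, -0.0]
wrist_force: [0.9, -0.1, 0.3]
finger_gap: 0.0388
grip_force: 0.0
```

Call:
step_arm([
  [[0, 0, -0.01], [0, 0, 0]],
  [[0, 0, -0.03], [0, 0, 0]],
  [[0, 0, -0.05], [0, 0, 0]],
  [[0, 0, -0.065], [0, 0, 0]],
  [[0, 0, -0.08], [0, 0, 0]],
  [[0, 0, -0.09], [0, 0, 0]],
  [[0, 0, -0.096], [0, 0, 0]],
  [[0, 0, -0.098], [0, 0, 0]],
  [[0, 0, -0.098], [0, 0, 0]],
  [[0, 0, -0.098], [0, 0, 0]],
])

```text
time_s: 3.85
ee_pos: [0.5709, 0.268, 0.1627]
eef_rot: [0.659, 0.752, 0.0, 0.0]
wrist_force: [-0.1, -0.2, -0.3]
finger_gap: 0.0389
grip_force: 0.4
```

Call:
step_arm([
  [[0, 0, 0], [0, 0, 0]],
  [[0, 0, 0], [0, 0, 0]],
  [[0, 0, 0], [0, 0, 0]],
  [[0, 0, 0], [0, 0, 0]],
  [[0, 0, 0], [0, 0, 0]],
  [[0, 0, 0], [0, 0, 0]],
  [[0, 0, 0], [0, 0, 0]],
  [[0, 0, 0], [0, 0, 0]],
  [[0, 0, 0], [0, 0, 0]],
  [[0, 0, 0], [0, 0, 0]],
], fingers=1.0)

```text
time_s: 5.1
ee_pos: [0.5708, 0.268, 0.1625]
eef_rot: [0.659, 0.752, 0.0, 0.0]
wrist_force: [1.6, 0.6, 3.5]
finger_gap: 0.0159
grip_force: 38.7
```

Call:
step_arm([
  [[0.005, 0.0007, -0.0017], [0, 0, 0]],
  [[0.015, 0.002, -0.005], [0, 0, 0]],
  [[0.028, 0.0037, -0.0094], [0, 0, 0]],
  [[0.042, 0.0056, -0.014], [0, 0, 0]],
  [[0.056, 0.0074, -0.0187], [0, 0, 0]],
  [[0.07, 0.0093, -0.0234], [0, 0, 0]],
  [[0.08, 0.0106, -0.0267], [0, 0, 0]],
  [[0.087, 0.0115, -0.0291], [0, 0, 0]],
  [[0.092, 0.0122, -0.0308], [0, 0, 0]],
  [[0.092, 0.0122, -0.0308], [0, 0, 0]],
])

```text
time_s: 6.35
ee_pos: [0.6573, 0.2796, 0.1334]
eef_rot: [0.658, 0.753, -0.003, -0.003]
wrist_force: [-14.8, -1.5, 19.6]
finger_gap: 0.0156
grip_force: 39.4
```

Call:
step_arm([
  [[-0.004, 0, 0.002], [0, 0, 0]],
  [[-0.004, 0, 0.002], [0, 0, 0]],
  [[-0.004, 0, 0.002], [0, 0, 0]],
  [[-0.004, 0, 0.002], [0, 0, 0]],
  [[-0.004, 0, 0.01], [0, 0, 0]],
  [[-0.004, 0, 0.03], [0, 0, 0]],
  [[-0.01, -0.03, 0.07], [0, 0, 0]],
  [[-0.02, -0.07, 0.12], [0, 0, 0]],
  [[-0.03, -0.12, 0.16], [0, 0, 0]],
  [[-0.04, -0.17, 0.17], [0, 0, 0]],
], fingers=0.5)

```text
time_s: 7.6
ee_pos: [0.6232, 0.1092, 0.3046]
eef_rot: [0.658, 0.753, 0.002, 0.001]
wrist_force: [1.1, -0.1, 0.6]
finger_gap: 0.0428
grip_force: 0.0
```

```bash
python3 - <<'E'
from h import *
p,d=snap('top');c=cloud('top',d)
q,e=snap('scene');
a=cv2.resize(p[100:230,160:300],None,fx=3.5,fy=3.5,interpolation=cv2.INTER_CUBIC)
b=cv2.resize(q[190:320,110:310],None,fx=1.55,fy=3.5,interpolation=cv2.INTER_CUBIC)
cv2.imwrite('pics/c.png',np.hstack([a,b])[:,:,::-1])
z=c[:,:,2]
k=[-0.32894834,-0.04612368,0.34392811]
R=(z-(c[:,:,0]*k[0]+c[:,:,1]*k[1]+k[2]))
m=(R>.012)&(R<.05)&(c[:,:,0]>.6)&(c[:,:,0]<.72)&(c[:,:,1]>.2)&(c[:,:,1]<.34)
r=c[m];print('fin',len(r),[np.round(x,1) for x in cv2.minAreaRect((r[:,:2]*1000).astype(np.float32))])
Rn=R*.949
for v in range(150,226,3): print(v,[(np.round(c[v,u]*1000).astype(int).tolist(),int(Rn[v,u]*1000)) for u in (186,200,210,221)])
print([(u,np.round(c[195,u]*1000).astype(int).tolist(),int(1000*Rn[195,u])) for u in range(174,236,2)])
E
```

```text
fin 0 [array([0., 0.]), array([0., 0.]), np.float64(0.0)]
150 [([456, 74, 776], 555), ([457, 63, 775], 554), ([456, 54, 777], 555), ([457, 45, 774], 552)]
153 [([454, 74, 776], 555), ([454, 62, 776], 554), ([454, 54, 777], 554), ([454, 45, 775], 553)]
156 [([451, 74, 777], 554), ([452, 63, 775], 552), ([452, 54, 774], 551), ([452, 45, 775], 551)]
159 [([449, 74, 775], 552), ([449, 62, 776], 552), ([449, 54, 775], 551), ([449, 45, 775], 550)]
162 [([446, 74, 776], 552), ([446, 62, 775], 551), ([446, 53, 776], 551), ([446, 44, 776], 551)]
165 [([443, 73, 778], 553), ([444, 62, 774], 549), ([444, 54, 775], 549), ([444, 44, 776], 550)]
168 [([441, 74, 775], 550), ([441, 62, 776], 550), ([441, 53, 775], 549), ([441, 44, 774], 548)]
171 [([439, 74, 774], 548), ([439, 62, 775], 548), ([439, 53, 775], 548), ([439, 44, 774], 546)]
174 [([436, 73, 776], 549), ([436, 62, 775], 547), ([436, 53, 776], 548), ([436, 44, 775], 547)]
177 [([433, 73, 776], 548), ([433, 62, 775], 547), ([434, 53, 775], 546), ([433, 44, 776], 546)]
180 [([431, 73, 776], 547), ([431, 61, 775], 546), ([431, 53, 776], 547)
[... 1648 characters left out ...]
 (186, [418, 73, 775], 542), (188, [418, 71, 775], 542), (190, [418, 69, 775], 542), (192, [418, 67, 776], 543), (194, [418, 66, 775], 542), (196, [418, 64, 777], 543), (198, [418, 63, 775], 542), (200, [418, 61, 776], 543), (202, [418, 59, 775], 542), (204, [418, 58, 775], 541), (206, [418, 56, 775], 541), (208, [418, 54, 775], 541), (210, [418, 53, 775], 541), (212, [418, 51, 774], 541), (214, [418, 49, 774], 540), (216, [418, 47, 775], 541), (218, [418, 45, 776], 542), (220, [418, 44, 774], 541), (222, [418, 42, 775], 541), (224, [418, 41, 774], 540), (226, [418, 39, 775], 541), (228, [418, 38, 774], 540), (230, [419, 36, 772], 538), (232, [418, 34, 775], 541), (234, [419, 33, 773], 539)]
```

View pics/c.png

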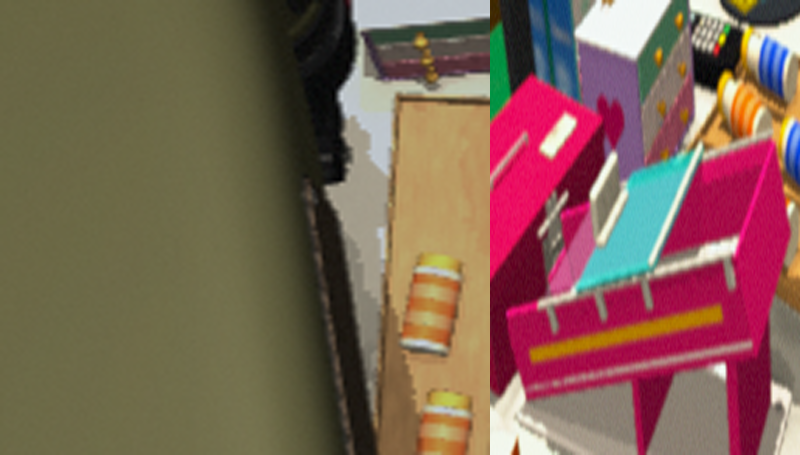

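Call:
step_arm([
  [[-0.01, -0.01, 0], [0, 0, 6]],
  [[-0.03, -0.03, 0], [0, 0, 15]],
  [[-0.05, -0.06, -0.01], [0, 0, 25]],
  [[-0.08, -0.09, -0.03], [0, 0, 35]],
  [[-0.1, -0.12, -0.05], [0, 0, 45]],
  [[-0.13, -0.15, -0.08], [0, 0, 54]],
  [[-0.15, -0.18, -0.1], [0, 0, 63]],
  [[-0.17, -0.2, -0.12], [0, 0, 72]],
  [[-0.185, -0.215, -0.14], [0, 0, 79]],
  [[-0.19, -0.221, -0.15], [0, 0, 81.9]],
], fingers=0.33)

```text
time_s: 8.95
ee_pos: [0.4305, -0.1109, 0.15]
eef_rot: [0.004, 1.0, 0.001, -0.002]
wrist_force: [0.5, 0.4, 0.9]
finger_gap: 0.0574
grip_force: 0.0
```

```bash
cat >> h.py <<'E'
k0=[-0.32894834,-0.04612368,0.34392811]
Y=.132;S=.32
LX=np.array([np.cos(S)*np.cos(Y),np.cos(S)*np.sin(Y),-np.sin(S)]);LY=np.array([-np.sin(Y),np.cos(Y),0]);LZ=np.cross(LX,LY)
O=np.array([.5231,.2617,.1598])   # hatch plate top over lane x=0
def lane(c): return np.stack([(c-O)@LX,(c-O)@LY,(c-O)@LZ],-1)*1000
E
python3 - <<'E'
from h import *
for n in ('top','scene'):
    p,d=snap(n);c=cloud(n,d);L=lane(c);np.savez('/tmp/%s2.npz'%n,p=p,c=c)
    m=(L[...,2]>12)&(L[...,2]<45)&(abs(L[...,1])<40)&(L[...,0]>20)&(L[...,0]<200)
    r=L[m];print(n,'fin',len(r),np.percentile(r,[2,50,98],axis=0).round(1).tolist())
    if n=='top':
        for v in range(150,226,3): print(v,[L[v,u].round().astype(int).tolist() for u in (186,200,210,221)])
        for v in (185,195,205):print([L[v,u].round().astype(int)[1:].tolist() for u in range(176,232,2)])
E
```

```text
top fin 101 [[127.5, -23.3, 12.2], [130.9, -2.2, 28.0], [136.0, 19.4, 33.4]]
150 [[123, 41, -1], [118, 4, -1], [112, -23, 1], [109, -51, 0]]
153 [[113, 41, -1], [109, 5, -2], [104, -22, 0], [101, -50, -2]]
156 [[104, 40, 0], [99, 4, -1], [94, -23, 1], [92, -50, -2]]
159 [[96, 40, -2], [90, 4, -1], [86, -22, -1], [81, -51, 0]]
162 [[84, 39, 1], [80, 3, 1], [78, -22, -2], [72, -51, 0]]
165 [[76, 39, 0], [69, 2, 3], [68, -22, -1], [62, -51, 1]]
168 [[67, 39, 0], [63, 3, -2], [59, -22, -1], [54, -51, 1]]
171 [[58, 38, 0], [53, 3, 0], [48, -23, 2], [45, -51, 0]]
174 [[49, 38, 0], [45, 3, -1], [38, -24, 3], [35, -51, 2]]
177 [[39, 37, 2], [35, 2, 1], [65, -6, -54], [63, -35, -57]]
180 [[-474, -282, 825], [60, 21, -55], [54, -7, -52], [51, -36, -53]]
183 [[39, 47, -26], [52, 21, -56], [46, -6, -53], [41, -36, -52]]
186 [[30, 47, -26], [41, 20, -53], [36, -7, -52], [35, -35, -57]]
189 [[22, 47, -27], [32, 20, -54], [28, -7, -53], [24, -36, -53]]
192 [[14, 47, -29], [23, 20, -54], [19, -7, -53], [16, -35, -55]]
195 [[6, 47, -29], [15, 20, -56], [12, -6, -57], [5, -36, -52]]
198 [[-5, 46, -27]
[... 1008 characters left out ...]
113, -141], [52, -3], [50, -11], [47, -17], [47, -29], [46, -41], [46, -54], [42, -58], [36, -55], [30, -54], [25, -53], [20, -56], [15, -56], [9, -53], [5, -57], [-1, -56], [-6, -57], [-12, -54], [-17, -53], [-22, -54], [-27, -55], [-33, -54], [-51, -7], [-56, -6], [-54, -34], [-53, -58], [-36, -143]]
[[123, -153], [118, -157], [51, -5], [49, -12], [46, -17], [46, -30], [46, -44], [45, -55], [40, -55], [35, -54], [29, -53], [24, -54], [19, -53], [14, -54], [9, -55], [4, -55], [-2, -53], [-6, -58], [-13, -52], [-17, -54], [-23, -53], [-28, -53], [-32, -55], [-51, -7], [-57, -4], [-52, -40], [-53, -57], [-34, -152]]
scene fin 229 [[127.0, -18.2, 12.5], [130.5, 6.5, 23.6], [136.1, 25.1, 32.1]]
```

```bash
python3 - <<'E'
from h import *
for n in ('top','scene'):
  for f in ('','2'):
    t=np.load('/tmp/%s%s.npz'%(n,f));L=lane(t['c']);h=cv2.cvtColor(t['p'],cv2.COLOR_RGB2HSV)
    m=(L[...,2]>12)&(L[...,2]<45)&(abs(L[...,1])<40)&(L[...,0]>20)&(L[...,0]<200)
    teal=(h[...,0]>75)&(h[...,0]<100)&(h[...,1]>70)&(abs(L[...,2])<5)&(abs(L[...,1])<45)&(L[...,0]<180)&(L[...,0]>-80)
    print(n,f,np.percentile(L[m][:,0],[5,50,95]).round(1),'teal',np.percentile(L[teal][:,0],[1,3,50]).round(1), [np.median([L[teal&(abs(L[...,1]-y)<3)][:,0].min()]).round(1) for y in (-30,-15,0,15,30)])
E
```

```text
top  [37.4 40.3 44.9] teal [-48.4 -46.1  -3.3] [np.float64(-48.5), np.float64(-49.1), np.float64(-49.5), np.float64(-47.0), np.float64(-48.6)]
top 2 [127.7 130.9 134.7] teal [39.6 44.4 86.5] [np.float64(42.0), np.float64(43.1), np.float64(34.9), np.float64(34.1), np.float64(42.2)]
scene  [36.9 40.1 44.9] teal [-44.8 -43.   -2.8] [np.float64(-43.2), np.float64(-44.1), np.float64(-45.2), np.float64(-45.3), np.float64(-45.0)]
scene 2 [127.7 130.5 135.2] teal [46.  48.6 88.8] [np.float64(46.2), np.float64(48.9), np.float64(45.2), np.float64(45.3), np.float64(47.1)]
```

Call:
step_arm([
  [[0.002, 0, -0.02], [0, 0, 0]],
  [[0.002, 0, -0.04], [0, 0, 0]],
  [[0.002, 0, -0.06], [0, 0, 0]],
  [[0.002, 0, -0.08], [0, 0, 0]],
  [[0.002, 0, -0.1], [0, 0, 0]],
  [[0.002, 0, -0.115], [0, 0, 0]],
  [[0.002, 0, -0.125], [0, 0, 0]],
  [[0.002, 0, -0.13], [0, 0, 0]],
  [[0.002, 0, -0.13], [0, 0, 0]],
  [[0.002, 0, -0.13], [0, 0, 0]],
])

```text
time_s: 10.3
ee_pos: [0.4351, -0.1111, 0.022]
eef_rot: [0.005, 1.0, -0.0, 0.0]
wrist_force: [0.1, -0.7, 0.4]
finger_gap: 0.0573
grip_force: 0.0
```

Call:
step_arm([
  [[0, 0, 0], [0, 0, 0]],
  [[0, 0, 0], [0, 0, 0]],
  [[0, 0, 0], [0, 0, 0]],
  [[0, 0, 0], [0, 0, 0]],
  [[0, 0, 0], [0, 0, 0]],
  [[0, 0, 0.005], [0, 0, 0]],
  [[0, 0, 0.03], [0, 0, 0]],
  [[0, 0, 0.06], [0, 0, 0]],
  [[0, 0, 0.1], [0, 0, 0]],
  [[0, 0, 0.13], [0, 0, 0]],
], fingers=1.0, grip_force=50)

```text
time_s: 11.55
ee_pos: [0.4347, -0.1111, 0.1532]
eef_rot: [0.005, 1.0, -0.0, 0.0]
wrist_force: [-0.2, 0.2, -0.9]
finger_gap: 0.038
grip_force: 50.1
```

Call:
step_arm([
  [[0, 0.02, 0.02], [0, 0, -6]],
  [[0.01, 0.05, 0.04], [0, 0, -15]],
  [[0.02, 0.09, 0.06], [0, 0, -25]],
  [[0.03, 0.14, 0.08], [0, 0, -35]],
  [[0.04, 0.19, 0.1], [0, 0, -45]],
  [[0.05, 0.24, 0.1], [0, 0, -54]],
  [[0.06, 0.29, 0.1], [0, 0, -63]],
  [[0.07, 0.33, 0.1], [0, 0, -72]],
  [[0.075, 0.36, 0.1], [0, 0, -79]],
  [[0.077, 0.371, 0.1], [0, 0, -81.9]],
])

```text
time_s: 12.8
ee_pos: [0.5115, 0.2618, 0.251]
eef_rot: [0.659, 0.752, -0.0, -0.0]
wrist_force: [-0.6, -0.7, -0.9]
finger_gap: 0.0382
grip_force: 50.0
```

Call:
step_arm([
  [[0, 0, -0.01], [0, 0, 0]],
  [[0, 0, -0.02], [0, 0, 0]],
  [[0, 0, -0.03], [0, 0, 0]],
  [[0, 0, -0.04], [0, 0, 0]],
  [[0, 0, -0.045], [0, 0, 0]],
  [[0, 0, -0.045], [0, 0, 0]],
  [[0, 0, -0.045], [0, 0, 0]],
  [[0, 0, -0.045], [0, 0, 0]],
  [[0, 0, -0.045], [0, 0, 0]],
  [[0, 0, -0.045], [0, 0, 0]],
])

```text
time_s: 14.05
ee_pos: [0.5117, 0.2601, 0.2066]
eef_rot: [0.659, 0.752, 0.0, 0.0]
wrist_force: [-0.3, -0.4, -0.8]
finger_gap: 0.0385
grip_force: 53.6
```

```bash
python3 - <<'E'
from h import *
s=bot.get_state();print(s['ee_pos'],s['eef_rot'],s['q'],s['finger_gap'])
p,d=snap('scene');c=cloud('scene',d);L=lane(c)
h=cv2.cvtColor(p,cv2.COLOR_RGB2HSV)
m=(((h[...,0]>8)&(h[...,0]<32)&(h[...,1]>90))|((h[...,1]<60)&(h[...,2]>150)))&(L[...,2]>-15)&(L[...,2]<80)&(abs(L[...,0])<45)&(abs(L[...,1])<70)&(c[...,0]>.4)
q=L[m];print(m.sum(),np.percentile(q,[2,50,98],axis=0).round())
cv2.imwrite('pics/d.png',cv2.resize(p[140:310,130:400],None,fx=2.9,fy=2.9)[:,:,::-1])
E
```

```text
[0.51166916 0.26005186 0.20664438] [6.58853574e-01 7.52271195e-01 1.13519420e-04 6.52039757e-05] [ 4.70239318e-01  3.59808141e-01 -8.71394521e-02  1.12358947e+00
 -3.65644276e-05  1.90882691e+00] 0.03846378247492849
477 [[-45. -52.  -5.]
 [-32.  17.  54.]
 [ 39.  58.  62.]]
```

View pics/d.png

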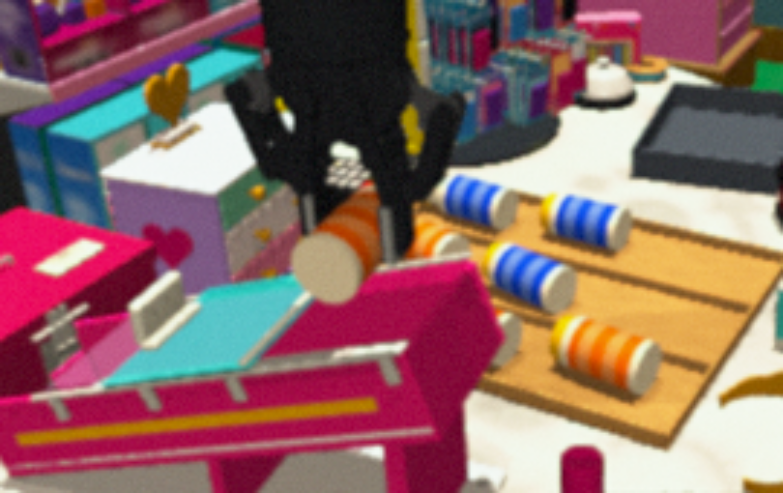

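Call:
step_arm([
  [[0, 0, -0.01], [0, 0, 0]],
  [[0, 0, -0.02], [0, 0, 0]],
  [[0, 0, -0.03], [0, 0, 0]],
  [[0, 0, -0.04], [0, 0, 0]],
  [[0, 0, -0.05], [0, 0, 0]],
  [[0, 0, -0.058], [0, 0, 0]],
  [[0, 0, -0.063], [0, 0, 0]],
  [[0, 0, -0.064], [0, 0, 0]],
  [[0, 0, -0.064], [0, 0, 0]],
  [[0, 0, -0.064], [0, 0, 0]],
])

```text
time_s: 15.35
ee_pos: [0.5119, 0.2602, 0.1429]
eef_rot: [0.659, 0.752, 0.0, 0.0]
wrist_force: [0.4, -0.1, -0.6]
finger_gap: 0.0383
grip_force: 53.7
```

Call:
step_arm([
  [[0, 0, 0], [0, 0, 0]],
  [[0, 0, 0], [0, 0, 0]],
  [[0, 0, 0], [0, 0, 0]],
  [[0, 0, 0], [0, 0, 0]],
  [[0, 0, 0.005], [0, 0, 0]],
  [[0, 0, 0.02], [0, 0, 0]],
  [[0, 0, 0.05], [0, 0, 0]],
  [[0, 0, 0.08], [0, 0, 0]],
  [[0, 0, 0.1], [0, 0, 0]],
  [[0, 0, 0.1], [0, 0, 0]],
], fingers=0.42)

```text
time_s: 16.6
ee_pos: [0.5127, 0.2606, 0.2451]
eef_rot: [0.659, 0.752, 0.002, 0.001]
wrist_force: [0.1, 0.0, -0.4]
finger_gap: 0.0496
grip_force: 0.0
```

Call:
step_arm([
  [[-0.005, -0.01, 0], [0, 0, 5]],
  [[-0.01, -0.03, 0], [0, 0, 13]],
  [[-0.02, -0.05, 0], [0, 0, 22]],
  [[-0.03, -0.08, 0], [0, 0, 31]],
  [[-0.04, -0.11, 0], [0, 0, 40]],
  [[-0.05, -0.14, -0.02], [0, 0, 49]],
  [[-0.055, -0.165, -0.04], [0, 0, 58]],
  [[-0.06, -0.185, -0.06], [0, 0, 66]],
  [[-0.065, -0.195, -0.08], [0, 0, 72]],
  [[-0.069, -0.198, -0.09], [0, 0, 74.3]],
], fingers=0.33)

```text
time_s: 17.85
ee_pos: [0.4406, 0.0611, 0.1507]
eef_rot: [0.071, 0.998, -0.0, -0.002]
wrist_force: [-1.6, 0.3, -0.3]
finger_gap: 0.0572
grip_force: 0.0
```

```bash
cat >> h.py <<'E'
def tubes(c,p):
    hsv=cv2.cvtColor(p,cv2.COLOR_RGB2HSV);z=c[...,2]
    m=((z>0.021)&(z<0.055)&(c[...,0]>0.34)&(c[...,0]<0.71)&(c[...,1]<0.12)&(c[...,1]>-0.17)).astype(np.uint8)
    n,l,st,ce=cv2.connectedComponentsWithStats(m)
    for i in range(1,n):
        if st[i,4]<60: continue
        k=l==i;r=cv2.minAreaRect((c[k][:,:2]*1000).astype(np.float32));print(st[i,4],'hue',np.median(hsv[k][:,0]),[np.round(x,1) for x in r])
def inlane(n):
    p,d=snap(n);c=cloud(n,d);L=lane(c);h=cv2.cvtColor(p,cv2.COLOR_RGB2HSV)
    for nm,a,b in (('or',8,22),('bl',100,125)):
        m=(h[...,0]>a)&(h[...,0]<b)&(h[...,1]>90)&(L[...,2]>-60)&(L[...,2]<5)&(abs(L[...,1])<50)&(L[...,0]>-70)&(L[...,0]<290)
        print(n,nm,m.sum(),np.percentile(L[m],[5,50,95],axis=0).round() if m.sum() else '')
    return p,c
E
python3 - <<'E'
from h import *
p,c=inlane('top');tubes(c,p);inlane('scene')
s=bot.get_state();print(s['ee_pos'],s['finger_gap'])
E
```

```text
top or 258 [[203. -36. -32.]
 [236.  -2. -18.]
 [258.  24.  -4.]]
top bl 0 
439 hue 18.0 [array([664.5, -27.7]), array([39.6, 96.8]), np.float64(73.7)]
430 hue 111.0 [array([ 664.6, -118.1]), array([40.4, 93.8]), np.float64(84.0)]
193 hue 17.0 [array([555.4,  63.4]), array([81.5, 30.6]), np.float64(4.2)]
383 hue 111.0 [array([546.5, -13.8]), array([40.6, 76.4]), np.float64(75.0)]
391 hue 111.0 [array([ 542.6, -123.3]), array([40.3, 77.1]), np.float64(86.1)]
scene or 281 [[162. -22. -17.]
 [196.  25.  -4.]
 [252.  48.  -3.]]
scene bl 0 
[0.4401986  0.06137016 0.1507229 ] 0.0572894493992537
```

Call:
step_arm([
  [[0.001, 0, -0.02], [0, 0, 0]],
  [[0.001, 0, -0.04], [0, 0, 0]],
  [[0.001, 0, -0.06], [0, 0, 0]],
  [[0.001, 0, -0.08], [0, 0, 0]],
  [[0.001, 0, -0.1], [0, 0, 0]],
  [[0.001, 0, -0.115], [0, 0, 0]],
  [[0.001, 0, -0.125], [0, 0, 0]],
  [[0.001, 0, -0.13], [0, 0, 0]],
  [[0.001, 0, -0.13], [0, 0, 0]],
  [[0.001, 0, -0.13], [0, 0, 0]],
])

```text
time_s: 19.2
ee_pos: [0.4441, 0.0621, 0.0229]
eef_rot: [0.071, 0.997, 0.0, 0.0]
wrist_force: [0.7, 0.4, 0.3]
finger_gap: 0.0572
grip_force: 0.0
```

Call:
step_arm([
  [[0, 0, 0], [0, 0, 0]],
  [[0, 0, 0], [0, 0, 0]],
  [[0, 0, 0], [0, 0, 0]],
  [[0, 0, 0], [0, 0, 0]],
  [[0, 0, 0], [0, 0, 0]],
  [[0, 0, 0.005], [0, 0, 0]],
  [[0, 0, 0.03], [0, 0, 0]],
  [[0, 0, 0.06], [0, 0, 0]],
  [[0, 0, 0.1], [0, 0, 0]],
  [[0, 0, 0.13], [0, 0, 0]],
], fingers=1.0)

```text
time_s: 20.45
ee_pos: [0.4437, 0.062, 0.1541]
eef_rot: [0.071, 0.997, 0.0, 0.0]
wrist_force: [1.3, 0.6, -0.9]
finger_gap: 0.0385
grip_force: 50.4
```

Call:
step_arm([
  [[0, 0.01, 0.03], [0, 0, -5]],
  [[0.01, 0.03, 0.06], [0, 0, -13]],
  [[0.02, 0.05, 0.08], [0, 0, -22]],
  [[0.03, 0.08, 0.1], [0, 0, -31]],
  [[0.04, 0.11, 0.1], [0, 0, -40]],
  [[0.05, 0.14, 0.1], [0, 0, -49]],
  [[0.055, 0.165, 0.1], [0, 0, -58]],
  [[0.06, 0.185, 0.1], [0, 0, -66]],
  [[0.065, 0.195, 0.1], [0, 0, -72]],
  [[0.068, 0.198, 0.1], [0, 0, -74.3]],
])

```text
time_s: 21.7
ee_pos: [0.5114, 0.2606, 0.252]
eef_rot: [0.659, 0.752, -0.0, -0.0]
wrist_force: [0.6, -0.7, -1.1]
finger_gap: 0.0382
grip_force: 50.3
```

Call:
step_arm([
  [[0, 0, -0.005], [0, 0, 0]],
  [[0, 0, -0.02], [0, 0, 0]],
  [[0, 0, -0.04], [0, 0, 0]],
  [[0, 0, -0.06], [0, 0, 0]],
  [[0, 0, -0.08], [0, 0, 0]],
  [[0, 0, -0.095], [0, 0, 0]],
  [[0, 0, -0.105], [0, 0, 0]],
  [[0, 0, -0.11], [0, 0, 0]],
  [[0, 0, -0.11], [0, 0, 0]],
  [[0, 0, -0.11], [0, 0, 0]],
])

```text
time_s: 22.95
ee_pos: [0.5121, 0.2603, 0.1431]
eef_rot: [0.659, 0.752, 0.001, 0.0]
wrist_force: [0.7, -0.0, -0.8]
finger_gap: 0.0383
grip_force: 50.3
```

Call:
step_arm([
  [[0, 0, 0], [0, 0, 0]],
  [[0, 0, 0], [0, 0, 0]],
  [[0, 0, 0], [0, 0, 0]],
  [[0, 0, 0], [0, 0, 0]],
  [[0, 0, 0.005], [0, 0, 0]],
  [[0, 0, 0.02], [0, 0, 0]],
  [[0, 0, 0.05], [0, 0, 0]],
  [[0, 0, 0.08], [0, 0, 0]],
  [[0, 0, 0.1], [0, 0, 0]],
  [[0, 0, 0.1], [0, 0, 0]],
], fingers=0.42)

```text
time_s: 24.2
ee_pos: [0.5126, 0.2606, 0.245]
eef_rot: [0.659, 0.752, 0.002, 0.001]
wrist_force: [-0.7, 0.7, 0.1]
finger_gap: 0.0495
grip_force: 0.0
```

Call:
step_arm([
  [[0.005, -0.01, 0], [0, 0, 5]],
  [[0.01, -0.03, 0], [0, 0, 13]],
  [[0.015, -0.05, 0], [0, 0, 22]],
  [[0.02, -0.08, 0], [0, 0, 31]],
  [[0.025, -0.11, 0], [0, 0, 40]],
  [[0.03, -0.14, -0.02], [0, 0, 49]],
  [[0.035, -0.16, -0.04], [0, 0, 58]],
  [[0.04, -0.175, -0.06], [0, 0, 66]],
  [[0.042, -0.185, -0.08], [0, 0, 71]],
  [[0.043, -0.188, -0.09], [0, 0, 72.9]],
], fingers=0.33)

```text
time_s: 25.45
ee_pos: [0.5529, 0.0711, 0.1502]
eef_rot: [0.083, 0.997, -0.0, -0.002]
wrist_force: [0.2, -0.1, -1.0]
finger_gap: 0.0577
grip_force: 0.0
```

```bash
python3 - <<'E'
from h import *
p,c=inlane('top');tubes(c,p);p,c=inlane('scene');tubes(c,p)
s=bot.get_state();print(s['ee_pos'],s['finger_gap'])
E
```

```text
top or 111 [[171.  10. -23.]
 [220.  18. -14.]
 [255.  26.  -2.]]
top bl 0 
438 hue 18.0 [array([664.6, -28. ]), array([39.4, 97.3]), np.float64(73.2)]
426 hue 111.0 [array([ 664.1, -117.9]), array([40.3, 92.9]), np.float64(83.8)]
381 hue 111.0 [array([546.3, -13.9]), array([40.2, 76.6]), np.float64(75.1)]
392 hue 111.0 [array([ 542.6, -123.1]), array([40. , 76.6]), np.float64(85.6)]
94 hue 12.0 [array([540.4,  59.6]), array([48.7, 20. ]), np.float64(13.1)]
scene or 332 [[161. -20. -17.]
 [189.  21.  -4.]
 [251.  48.  -3.]]
scene bl 0 
248 hue 110.0 [array([ 645.2, -107.3]), array([64.3, 40.8]), np.float64(5.9)]
353 hue 110.0 [array([ 542.6, -119.3]), array([42.4, 78.4]), np.float64(85.5)]
371 hue 19.0 [array([663.6, -21.1]), array([41.3, 97.3]), np.float64(76.3)]
412 hue 111.0 [array([545.3, -10.1]), array([41.1, 78.2]), np.float64(75.1)]
64 hue 19.0 [array([520.1,  78.1]), array([20.6, 28.1]), np.float64(11.6)]
[0.55270418 0.07134925 0.15026873] 0.0570548277437384
```

Call:
step_arm([
  [[0, 0, -0.02], [0, 0, 0]],
  [[0, 0, -0.04], [0, 0, 0]],
  [[0, 0, -0.06], [0, 0, 0]],
  [[0, 0, -0.08], [0, 0, 0]],
  [[0, 0, -0.1], [0, 0, 0]],
  [[0, 0, -0.115], [0, 0, 0]],
  [[0, 0, -0.125], [0, 0, 0]],
  [[0, 0, -0.13], [0, 0, 0]],
  [[0, 0, -0.13], [0, 0, 0]],
  [[0, 0, -0.13], [0, 0, 0]],
])

```text
time_s: 26.8
ee_pos: [0.5552, 0.0721, 0.0231]
eef_rot: [0.083, 0.997, 0.0, 0.001]
wrist_force: [0.9, -0.2, 0.1]
finger_gap: 0.0571
grip_force: 0.0
```

Call:
step_arm([
  [[0, 0, 0], [0, 0, 0]],
  [[0, 0, 0], [0, 0, 0]],
  [[0, 0, 0], [0, 0, 0]],
  [[0, 0, 0], [0, 0, 0]],
  [[0, 0, 0], [0, 0, 0]],
  [[0, 0, 0.005], [0, 0, 0]],
  [[0, 0, 0.03], [0, 0, 0]],
  [[0, 0, 0.06], [0, 0, 0]],
  [[0, 0, 0.1], [0, 0, 0]],
  [[0, 0, 0.13], [0, 0, 0]],
], fingers=1.0)

```text
time_s: 28.05
ee_pos: [0.5546, 0.072, 0.1539]
eef_rot: [0.083, 0.997, -0.0, 0.0]
wrist_force: [0.3, -0.0, -1.1]
finger_gap: 0.038
grip_force: 50.3
```

Call:
step_arm([
  [[0, 0.01, 0.03], [0, 0, -5]],
  [[-0.005, 0.03, 0.06], [0, 0, -13]],
  [[-0.01, 0.05, 0.08], [0, 0, -22]],
  [[-0.015, 0.08, 0.1], [0, 0, -31]],
  [[-0.02, 0.11, 0.1], [0, 0, -40]],
  [[-0.025, 0.14, 0.1], [0, 0, -49]],
  [[-0.03, 0.165, 0.1], [0, 0, -58]],
  [[-0.035, 0.18, 0.1], [0, 0, -66]],
  [[-0.04, 0.186, 0.1], [0, 0, -71]],
  [[-0.043, 0.188, 0.1], [0, 0, -72.9]],
])

```text
time_s: 29.3
ee_pos: [0.5109, 0.2603, 0.252]
eef_rot: [0.659, 0.752, -0.001, -0.0]
wrist_force: [0.2, -0.3, -0.1]
finger_gap: 0.0379
grip_force: 50.3
```

Call:
step_arm([
  [[0, 0, -0.005], [0, 0, 0]],
  [[0, 0, -0.02], [0, 0, 0]],
  [[0, 0, -0.04], [0, 0, 0]],
  [[0, 0, -0.06], [0, 0, 0]],
  [[0, 0, -0.08], [0, 0, 0]],
  [[0, 0, -0.095], [0, 0, 0]],
  [[0, 0, -0.105], [0, 0, 0]],
  [[0, 0, -0.11], [0, 0, 0]],
  [[0, 0, -0.11], [0, 0, 0]],
  [[0, 0, -0.11], [0, 0, 0]],
])

```text
time_s: 30.55
ee_pos: [0.5121, 0.2603, 0.1432]
eef_rot: [0.659, 0.752, 0.001, 0.0]
wrist_force: [-0.1, 0.1, -0.7]
finger_gap: 0.0385
grip_force: 50.3
```

Call:
step_arm([
  [[0, 0, 0], [0, 0, 0]],
  [[0, 0, 0], [0, 0, 0]],
  [[0, 0, 0], [0, 0, 0]],
  [[0, 0, 0], [0, 0, 0]],
  [[0, 0, 0.005], [0, 0, 0]],
  [[0, 0, 0.02], [0, 0, 0]],
  [[0, 0, 0.05], [0, 0, 0]],
  [[0, 0, 0.08], [0, 0, 0]],
  [[0, 0, 0.1], [0, 0, 0]],
  [[0, 0, 0.1], [0, 0, 0]],
], fingers=0.42)

```text
time_s: 31.8
ee_pos: [0.5126, 0.2606, 0.245]
eef_rot: [0.659, 0.752, 0.002, 0.001]
wrist_force: [0.1, 0.2, 0.4]
finger_gap: 0.0499
grip_force: 0.0
```

Call:
step_arm([
  [[0, -0.02, 0], [0, 0, 5]],
  [[0.005, -0.06, 0], [0, 0, 14]],
  [[0.01, -0.11, 0], [0, 0, 24]],
  [[0.015, -0.16, 0], [0, 0, 34]],
  [[0.02, -0.21, -0.01], [0, 0, 44]],
  [[0.02, -0.26, -0.03], [0, 0, 54]],
  [[0.025, -0.31, -0.05], [0, 0, 63]],
  [[0.03, -0.35, -0.07], [0, 0, 71]],
  [[0.031, -0.375, -0.08], [0, 0, 76]],
  [[0.031, -0.383, -0.09], [0, 0, 78.4]],
], fingers=0.33)

```text
time_s: 33.05
ee_pos: [0.5415, -0.1245, 0.1509]
eef_rot: [0.036, 0.999, 0.0, -0.001]
wrist_force: [-0.7, 0.3, 0.7]
finger_gap: 0.0576
grip_force: 0.0
```

```bash
python3 - <<'E'
from h import *
p,c=inlane('top');tubes(c,p);q,c=inlane('scene');tubes(c,q)
a=cv2.resize(p[100:230,160:300],None,fx=3.5,fy=3.5,interpolation=cv2.INTER_CUBIC)
cv2.imwrite('pics/e.png',a[:,:,::-1])
E
```

```text
top or 473 [[160. -44. -25.]
 [205.  -6.  -8.]
 [255.  23.  -2.]]
top bl 0 
436 hue 18.5 [array([664.6, -27.9]), array([39.4, 97. ]), np.float64(73.1)]
384 hue 111.0 [array([546.2, -13.7]), array([40.1, 76.1]), np.float64(75.1)]
scene or 332 [[161. -22. -17.]
 [189.  21.  -4.]
 [251.  48.  -3.]]
scene bl 0 
351 hue 109.0 [array([ 662.8, -111.4]), array([39.3, 93.7]), np.float64(87.7)]
354 hue 112.0 [array([ 542. , -116.6]), array([39.5, 78.7]), np.float64(87.0)]
369 hue 19.0 [array([662.6, -22.4]), array([39.1, 94.2]), np.float64(74.2)]
414 hue 110.0 [array([545.4, -10.5]), array([41.3, 78.7]), np.float64(76.9)]
```

View pics/e.png

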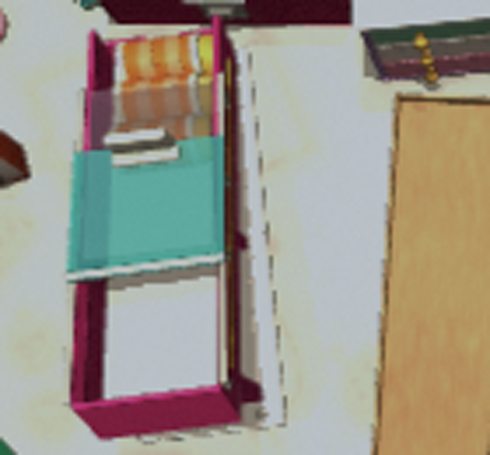

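Call:
step_arm([
  [[0, 0.001, -0.02], [0, 0, 0]],
  [[0, 0.001, -0.04], [0, 0, 0]],
  [[0, 0.001, -0.06], [0, 0, 0]],
  [[0, 0.001, -0.08], [0, 0, 0]],
  [[0, 0.001, -0.1], [0, 0, 0]],
  [[0, 0.001, -0.115], [0, 0, 0]],
  [[0, 0.001, -0.125], [0, 0, 0]],
  [[0, 0.001, -0.13], [0, 0, 0]],
  [[0, 0.001, -0.13], [0, 0, 0]],
  [[0, 0.001, -0.13], [0, 0, 0]],
])

```text
time_s: 34.4
ee_pos: [0.5431, -0.1221, 0.023]
eef_rot: [0.035, 0.999, -0.0, 0.001]
wrist_force: [-0.1, -0.3, 0.3]
finger_gap: 0.0572
grip_force: 0.0
```

Call:
step_arm([
  [[0, 0, 0], [0, 0, 0]],
  [[0, 0, 0], [0, 0, 0]],
  [[0, 0, 0], [0, 0, 0]],
  [[0, 0, 0], [0, 0, 0]],
  [[0, 0, 0], [0, 0, 0]],
  [[0, 0, 0.005], [0, 0, 0]],
  [[0, 0, 0.03], [0, 0, 0]],
  [[0, 0, 0.06], [0, 0, 0]],
  [[0, 0, 0.1], [0, 0, 0]],
  [[0, 0, 0.13], [0, 0, 0]],
], fingers=1.0)

```text
time_s: 35.65
ee_pos: [0.5426, -0.122, 0.1539]
eef_rot: [0.035, 0.999, -0.0, 0.0]
wrist_force: [1.2, 0.2, -1.2]
finger_gap: 0.0384
grip_force: 50.3
```

Commanded (.543,-.122,.152); go to the load hover.

Call:
step_arm([
  [[0, 0.02, 0.03], [0, 0, -5]],
  [[-0.005, 0.06, 0.06], [0, 0, -14]],
  [[-0.01, 0.11, 0.09], [0, 0, -24]],
  [[-0.015, 0.16, 0.1], [0, 0, -34]],
  [[-0.02, 0.21, 0.1], [0, 0, -44]],
  [[-0.02, 0.26, 0.1], [0, 0, -54]],
  [[-0.025, 0.31, 0.1], [0, 0, -63]],
  [[-0.03, 0.35, 0.1], [0, 0, -71]],
  [[-0.031, 0.375, 0.1], [0, 0, -76]],
  [[-0.031, 0.382, 0.1], [0, 0, -78.4]],
])

```text
time_s: 36.9
ee_pos: [0.5109, 0.2617, 0.2519]
eef_rot: [0.659, 0.753, -0.0, -0.0]
wrist_force: [-0.1, -0.1, -1.1]
finger_gap: 0.0384
grip_force: 50.4
```

Call:
step_arm([
  [[0, 0, -0.005], [0, 0, 0]],
  [[0, 0, -0.02], [0, 0, 0]],
  [[0, 0, -0.04], [0, 0, 0]],
  [[0, 0, -0.06], [0, 0, 0]],
  [[0, 0, -0.08], [0, 0, 0]],
  [[0, 0, -0.095], [0, 0, 0]],
  [[0, 0, -0.105], [0, 0, 0]],
  [[0, 0, -0.11], [0, 0, 0]],
  [[0, 0, -0.11], [0, 0, 0]],
  [[0, 0, -0.11], [0, 0, 0]],
])

```text
time_s: 38.15
ee_pos: [0.5121, 0.2603, 0.1432]
eef_rot: [0.659, 0.752, 0.001, 0.0]
wrist_force: [0.2, -0.3, -0.3]
finger_gap: 0.0387
grip_force: 50.4
```

Call:
step_arm([
  [[0, 0, 0], [0, 0, 0]],
  [[0, 0, 0], [0, 0, 0]],
  [[0, 0, 0], [0, 0, 0]],
  [[0, 0, 0], [0, 0, 0]],
  [[0, 0, 0.005], [0, 0, 0]],
  [[0, 0, 0.02], [0, 0, 0]],
  [[0, 0, 0.05], [0, 0, 0]],
  [[0, 0, 0.08], [0, 0, 0]],
  [[0, 0, 0.1], [0, 0, 0]],
  [[0, 0, 0.1], [0, 0, 0]],
], fingers=0.42)

```text
time_s: 39.4
ee_pos: [0.5126, 0.2605, 0.245]
eef_rot: [0.659, 0.752, 0.002, 0.001]
wrist_force: [0.6, -0.0, -0.3]
finger_gap: 0.0497
grip_force: 0.0
```

Call:
step_arm([
  [[0, -0.02, 0], [0, 0, 5]],
  [[0.005, -0.05, 0], [0, 0, 13]],
  [[0.01, -0.08, 0], [0, 0, 22]],
  [[0.015, -0.12, 0], [0, 0, 31]],
  [[0.02, -0.16, -0.01], [0, 0, 39]],
  [[0.02, -0.2, -0.03], [0, 0, 47]],
  [[0.025, -0.23, -0.05], [0, 0, 55]],
  [[0.03, -0.255, -0.07], [0, 0, 61]],
  [[0.033, -0.27, -0.08], [0, 0, 66]],
  [[0.034, -0.274, -0.09], [0, 0, 67.5]],
], fingers=0.35)

```text
time_s: 40.65
ee_pos: [0.5448, -0.0148, 0.1512]
eef_rot: [0.13, 0.991, -0.0, -0.001]
wrist_force: [0.1, -0.6, 0.8]
finger_gap: 0.0554
grip_force: 0.0
```

```bash
python3 - <<'E'
from h import *
p,c=inlane('top');tubes(c,p);q,c=inlane('scene');tubes(c,q)
E
```

```text
top or 472 [[160. -44. -26.]
 [205.  -6.  -7.]
 [255.  23.  -2.]]
top bl 0 
430 hue 111.0 [array([ 664.1, -118. ]), array([40.3, 93. ]), np.float64(84.0)]
scene or 332 [[161. -21. -17.]
 [190.  21.  -4.]
 [251.  48.  -3.]]
scene bl 0 
355 hue 109.0 [array([ 662.7, -111.4]), array([39.9, 94.2]), np.float64(86.6)]
369 hue 19.0 [array([662.9, -22.9]), array([39.5, 97.9]), np.float64(75.4)]
415 hue 112.0 [array([545.5,  -6.8]), array([40.5, 78.9]), np.float64(81.5)]
```

Call:
step_arm([
  [[0, 0.001, -0.02], [0, 0, 2]],
  [[0, 0.001, -0.04], [0, 0, 2]],
  [[0, 0.001, -0.06], [0, 0, 2]],
  [[0, 0.001, -0.08], [0, 0, 2]],
  [[0, 0.001, -0.1], [0, 0, 2]],
  [[0, 0.001, -0.112], [0, 0, 2]],
  [[0, 0.001, -0.12], [0, 0, 2]],
  [[0, 0.001, -0.125], [0, 0, 2]],
  [[0, 0.001, -0.126], [0, 0, 2]],
  [[0, 0.001, -0.126], [0, 0, 2]],
])

```text
time_s: 42.0
ee_pos: [0.546, -0.013, 0.0269]
eef_rot: [0.113, 0.994, 0.0, 0.0]
wrist_force: [-0.3, 0.1, 0.4]
finger_gap: 0.0554
grip_force: 0.0
```

Call:
step_arm([
  [[0, 0, 0], [0, 0, 0]],
  [[0, 0, 0], [0, 0, 0]],
  [[0, 0, 0], [0, 0, 0]],
  [[0, 0, 0], [0, 0, 0]],
  [[0, 0, 0], [0, 0, 0]],
  [[0, 0, 0.005], [0, 0, 0]],
  [[0, 0, 0.03], [0, 0, 0]],
  [[0, 0, 0.06], [0, 0, 0]],
  [[0, 0, 0.1], [0, 0, 0]],
  [[0, 0, 0.126], [0, 0, 0]],
], fingers=1.0)

```text
time_s: 43.25
ee_pos: [0.546, -0.013, 0.1542]
eef_rot: [0.113, 0.994, 0.0, 0.001]
wrist_force: [0.4, -0.1, -1.4]
finger_gap: 0.0384
grip_force: 50.1
```

Call:
step_arm([
  [[0, 0.02, 0.03], [0, 0, -5]],
  [[-0.005, 0.05, 0.06], [0, 0, -13]],
  [[-0.01, 0.08, 0.09], [0, 0, -22]],
  [[-0.015, 0.12, 0.1], [0, 0, -31]],
  [[-0.02, 0.16, 0.1], [0, 0, -40]],
  [[-0.02, 0.2, 0.1], [0, 0, -49]],
  [[-0.025, 0.23, 0.1], [0, 0, -57]],
  [[-0.03, 0.255, 0.1], [0, 0, -63]],
  [[-0.034, 0.27, 0.1], [0, 0, -68]],
  [[-0.034, 0.273, 0.1], [0, 0, -69.5]],
])

```text
time_s: 44.5
ee_pos: [0.5111, 0.2607, 0.2521]
eef_rot: [0.658, 0.753, -0.0, -0.0]
wrist_force: [-0.0, -1.0, -1.6]
finger_gap: 0.038
grip_force: 50.0
```

Call:
step_arm([
  [[0, 0, -0.005], [0, 0, 0]],
  [[0, 0, -0.02], [0, 0, 0]],
  [[0, 0, -0.04], [0, 0, 0]],
  [[0, 0, -0.06], [0, 0, 0]],
  [[0, 0, -0.08], [0, 0, 0]],
  [[0, 0, -0.095], [0, 0, 0]],
  [[0, 0, -0.104], [0, 0, 0]],
  [[0, 0, -0.106], [0, 0, 0]],
  [[0, 0, -0.106], [0, 0, 0]],
  [[0, 0, -0.106], [0, 0, 0]],
])

```text
time_s: 45.75
ee_pos: [0.5121, 0.2603, 0.1472]
eef_rot: [0.659, 0.752, 0.001, 0.0]
wrist_force: [0.2, 0.5, -0.1]
finger_gap: 0.0382
grip_force: 50.0
```

Call:
step_arm([
  [[0, 0, 0], [0, 0, 0]],
  [[0, 0, 0], [0, 0, 0]],
  [[0, 0, 0], [0, 0, 0]],
  [[0, 0, 0], [0, 0, 0]],
  [[0, 0, 0.005], [0, 0, 0]],
  [[0, 0, 0.02], [0, 0, 0]],
  [[0, 0, 0.05], [0, 0, 0]],
  [[0, 0, 0.08], [0, 0, 0]],
  [[0, 0, 0.1], [0, 0, 0]],
  [[0, 0, 0.1], [0, 0, 0]],
], fingers=0.42)

```text
time_s: 47.0
ee_pos: [0.5126, 0.2606, 0.2489]
eef_rot: [0.659, 0.752, 0.002, 0.001]
wrist_force: [-0.8, 0.6, 0.3]
finger_gap: 0.0493
grip_force: 0.0
```

Call:
step_arm([
  [[0.005, -0.02, 0], [0, 0, 5]],
  [[0.02, -0.05, 0], [0, 0, 13]],
  [[0.04, -0.09, 0], [0, 0, 22]],
  [[0.06, -0.13, 0], [0, 0, 31]],
  [[0.08, -0.17, -0.01], [0, 0, 39]],
  [[0.1, -0.21, -0.03], [0, 0, 47]],
  [[0.12, -0.245, -0.05], [0, 0, 55]],
  [[0.13, -0.27, -0.07], [0, 0, 61]],
  [[0.136, -0.28, -0.085], [0, 0, 65]],
  [[0.138, -0.284, -0.094], [0, 0, 65.7]],
], fingers=0.35)

```text
time_s: 48.25
ee_pos: [0.6486, -0.0247, 0.1504]
eef_rot: [0.146, 0.989, -0.0, -0.002]
wrist_force: [-0.7, -0.9, -0.1]
finger_gap: 0.0555
grip_force: 0.0
```

```bash
python3 - <<'E'
from h import *
p,c=inlane('top');tubes(c,p);q,c=inlane('scene');tubes(c,q)
a=cv2.resize(p[100:230,160:300],None,fx=2.8,fy=2.8,interpolation=cv2.INTER_CUBIC)
b=cv2.resize(q[190:320,110:310],None,fx=2,fy=2.8,interpolation=cv2.INTER_CUBIC)
cv2.imwrite('pics/f.png',np.hstack([a,b])[:,:,::-1])
E
```

```text
top or 472 [[160. -44. -25.]
 [206.  -7.  -7.]
 [255.  23.  -2.]]
top bl 0 
239 hue 111.0 [array([ 663. , -126.1]), array([26.6, 92.8]), np.float64(89.4)]
scene or 364 [[ 72. -37. -30.]
 [187.  18.  -4.]
 [250.  48.  -3.]]
scene bl 89 [[ 68. -24. -39.]
 [ 70. -12. -30.]
 [ 72.  10. -24.]]
352 hue 111.0 [array([ 662.8, -112. ]), array([39.6, 95.7]), np.float64(86.5)]
368 hue 13.0 [array([663.1, -22.9]), array([39.9, 97.1]), np.float64(74.9)]
```

View pics/f.png

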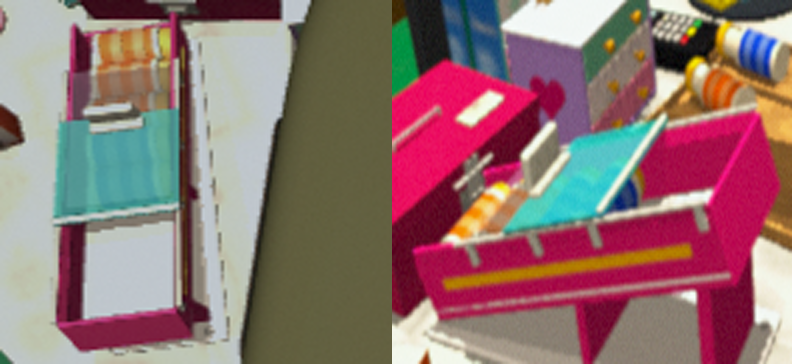

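Call:
step_arm([
  [[0, 0, -0.02], [0, 0, 0]],
  [[0, 0, -0.04], [0, 0, 0]],
  [[0, 0, -0.06], [0, 0, 0]],
  [[0, 0, -0.08], [0, 0, 0]],
  [[0, 0, -0.1], [0, 0, 0]],
  [[0, 0, -0.112], [0, 0, 0]],
  [[0, 0, -0.122], [0, 0, 0]],
  [[0, 0, -0.128], [0, 0, 0]],
  [[0, 0, -0.128], [0, 0, 0]],
  [[0, 0, -0.128], [0, 0, 0]],
])

```text
time_s: 49.6
ee_pos: [0.6501, -0.024, 0.025]
eef_rot: [0.145, 0.989, 0.0, 0.0]
wrist_force: [-0.7, 0.2, -0.2]
finger_gap: 0.0557
grip_force: 0.0
```

Call:
step_arm([
  [[0, 0, 0], [0, 0, 0]],
  [[0, 0, 0], [0, 0, 0]],
  [[0, 0, 0], [0, 0, 0]],
  [[0, 0, 0], [0, 0, 0]],
  [[0, 0, 0], [0, 0, 0]],
  [[0, 0, 0.005], [0, 0, 0]],
  [[0, 0, 0.03], [0, 0, 0]],
  [[0, 0, 0.06], [0, 0, 0]],
  [[0, 0, 0.1], [0, 0, 0]],
  [[0, 0, 0.128], [0, 0, 0]],
], fingers=1.0)

```text
time_s: 50.85
ee_pos: [0.6496, -0.024, 0.1539]
eef_rot: [0.145, 0.989, -0.0, 0.0]
wrist_force: [0.5, -0.6, -1.3]
finger_gap: 0.0381
grip_force: 50.3
```

Call:
step_arm([
  [[-0.02, -0.01, 0], [0, 0, 2]],
  [[-0.06, -0.03, 0], [0, 0, 5]],
  [[-0.1, -0.06, 0], [0, 0, 8]],
  [[-0.13, -0.1, 0], [0, 0, 12]],
  [[-0.15, -0.14, 0], [0, 0, 15]],
  [[-0.16, -0.19, 0], [0, 0, 18]],
  [[-0.17, -0.24, 0], [0, 0, 21]],
  [[-0.175, -0.28, 0], [0, 0, 23]],
  [[-0.176, -0.3, -0.01], [0, 0, 24.2]],
  [[-0.176, -0.306, -0.02], [0, 0, 24.2]],
])

```text
time_s: 52.1
ee_pos: [0.4731, -0.331, 0.1318]
eef_rot: [-0.064, 0.998, 0.0, -0.0]
wrist_force: [0.6, 0.1, -0.8]
finger_gap: 0.0384
grip_force: 50.4
```

Call:
step_arm([
  [[0, 0, -0.01], [0, 0, 0]],
  [[0, 0, -0.03], [0, 0, 0]],
  [[0, 0, -0.05], [0, 0, 0]],
  [[0, 0, -0.07], [0, 0, 0]],
  [[0, 0, -0.085], [0, 0, 0]],
  [[0, 0, -0.098], [0, 0, 0]],
  [[0, 0, -0.104], [0, 0, 0]],
  [[0, 0, -0.106], [0, 0, 0]],
  [[0, 0, -0.106], [0, 0, 0]],
  [[0, 0, -0.106], [0, 0, 0]],
])

```text
time_s: 53.35
ee_pos: [0.474, -0.3304, 0.0271]
eef_rot: [-0.065, 0.998, -0.0, 0.0]
wrist_force: [-0.6, -0.3, -1.3]
finger_gap: 0.0385
grip_force: 50.5
```

Call:
step_arm([
  [[0, 0, 0], [0, 0, 0]],
  [[0, 0, 0], [0, 0, 0]],
  [[0, 0, 0], [0, 0, 0]],
  [[0, 0, 0], [0, 0, 0]],
  [[0, 0, 0.005], [0, 0, 0]],
  [[0, 0, 0.02], [0, 0, 0]],
  [[0, 0, 0.05], [0, 0, 0]],
  [[0, 0, 0.09], [0, 0, 0]],
  [[0, 0, 0.12], [0, 0, 0]],
  [[0, 0, 0.126], [0, 0, 0]],
], fingers=0.4)

```text
time_s: 54.6
ee_pos: [0.4752, -0.3311, 0.156]
eef_rot: [-0.065, 0.998, -0.002, 0.002]
wrist_force: [0.0, -0.1, 0.2]
finger_gap: 0.0513
grip_force: 0.0
```

```bash
python3 - <<'E'
from h import *
for n in ('top','scene'):
    p,d=snap(n);c=cloud(n,d);tubes(c,p);h=cv2.cvtColor(p,cv2.COLOR_RGB2HSV)
    m=(c[...,2]>.02)&(c[...,2]<.055)&(h[...,0]>8)&(h[...,0]<32)&(h[...,1]>90)&(abs(c[...,0]-.49)<.09)&(abs(c[...,1]+.37)<.1)
    print(m.sum(),[np.round(x,1) for x in cv2.minAreaRect((c[m][:,:2]*1000).astype(np.float32))] if m.sum()>5 else '')
E
```

```text
423 hue 111.0 [array([ 663.9, -118. ]), array([40.3, 92.8]), np.float64(84.2)]
219 [array([ 491.9, -327.5]), array([92. , 39.1]), np.float64(9.7)]
356 hue 109.0 [array([ 662.9, -112.5]), array([39.5, 93. ]), np.float64(87.3)]
258 [array([ 486.4, -304.1]), array([93.9, 67.2]), np.float64(11.6)]
```

Call:
step_arm([
  [[0.005, 0.02, 0], [0, 0, -1]],
  [[0.02, 0.05, 0], [0, 0, -3]],
  [[0.04, 0.09, 0], [0, 0, -5]],
  [[0.06, 0.13, 0], [0, 0, -7]],
  [[0.09, 0.16, 0], [0, 0, -9]],
  [[0.12, 0.19, 0], [0, 0, -11]],
  [[0.145, 0.205, 0], [0, 0, -13]],
  [[0.165, 0.213, 0], [0, 0, -13.5]],
  [[0.175, 0.2135, 0], [0, 0, -13.5]],
  [[0.176, 0.2135, 0], [0, 0, -13.5]],
], fingers=0.35)

```text
time_s: 55.95
ee_pos: [0.6492, -0.1167, 0.1513]
eef_rot: [0.052, 0.999, 0.0, -0.001]
wrist_force: [0.7, 0.8, 0.1]
finger_gap: 0.0554
grip_force: 0.0
```

Orange one lies in the tray. Now the opened blue.

Call:
step_arm([
  [[0, 0, -0.02], [0, 0, 0]],
  [[0, 0, -0.04], [0, 0, 0]],
  [[0, 0, -0.06], [0, 0, 0]],
  [[0, 0, -0.08], [0, 0, 0]],
  [[0, 0, -0.1], [0, 0, 0]],
  [[0, 0, -0.112], [0, 0, 0]],
  [[0, 0, -0.122], [0, 0, 0]],
  [[0, 0, -0.128], [0, 0, 0]],
  [[0, 0, -0.128], [0, 0, 0]],
  [[0, 0, -0.128], [0, 0, 0]],
])

```text
time_s: 57.2
ee_pos: [0.6501, -0.1166, 0.0251]
eef_rot: [0.053, 0.999, -0.0, 0.001]
wrist_force: [1.3, 0.4, -1.5]
finger_gap: 0.0556
grip_force: 0.0
```

Call:
step_arm([
  [[0, 0, 0], [0, 0, 0]],
  [[0, 0, 0], [0, 0, 0]],
  [[0, 0, 0], [0, 0, 0]],
  [[0, 0, 0], [0, 0, 0]],
  [[0, 0, 0], [0, 0, 0]],
  [[0, 0, 0.005], [0, 0, 0]],
  [[0, 0, 0.03], [0, 0, 0]],
  [[0, 0, 0.06], [0, 0, 0]],
  [[0, 0, 0.1], [0, 0, 0]],
  [[0, 0, 0.128], [0, 0, 0]],
], fingers=1.0)

```text
time_s: 58.45
ee_pos: [0.6497, -0.1166, 0.1539]
eef_rot: [0.053, 0.999, -0.0, 0.0]
wrist_force: [0.1, 0.4, -1.2]
finger_gap: 0.0383
grip_force: 50.3
```

Call:
step_arm([
  [[-0.02, -0.01, 0], [0, 0, 1]],
  [[-0.06, -0.03, 0], [0, 0, 3]],
  [[-0.1, -0.06, 0], [0, 0, 5]],
  [[-0.13, -0.1, 0], [0, 0, 7]],
  [[-0.15, -0.14, 0], [0, 0, 9]],
  [[-0.16, -0.19, 0], [0, 0, 11]],
  [[-0.165, -0.23, 0], [0, 0, 13]],
  [[-0.165, -0.27, 0], [0, 0, 13.5]],
  [[-0.165, -0.29, -0.01], [0, 0, 13.5]],
  [[-0.165, -0.297, -0.02], [0, 0, 13.5]],
])

```text
time_s: 59.7
ee_pos: [0.4842, -0.4137, 0.1311]
eef_rot: [-0.065, 0.998, 0.001, -0.0]
wrist_force: [0.4, 0.6, -1.5]
finger_gap: 0.0384
grip_force: 50.4
```

Call:
step_arm([
  [[0, 0, -0.01], [0, 0, 0]],
  [[0, 0, -0.03], [0, 0, 0]],
  [[0, 0, -0.05], [0, 0, 0]],
  [[0, 0, -0.07], [0, 0, 0]],
  [[0, 0, -0.085], [0, 0, 0]],
  [[0, 0, -0.098], [0, 0, 0]],
  [[0, 0, -0.104], [0, 0, 0]],
  [[0, 0, -0.106], [0, 0, 0]],
  [[0, 0, -0.106], [0, 0, 0]],
  [[0, 0, -0.106], [0, 0, 0]],
])

```text
time_s: 60.95
ee_pos: [0.485, -0.4139, 0.0271]
eef_rot: [-0.065, 0.998, -0.0, 0.0]
wrist_force: [0.0, 1.0, -1.2]
finger_gap: 0.0385
grip_force: 50.4
```

Call:
step_arm([
  [[0, 0, 0], [0, 0, 0]],
  [[0, 0, 0], [0, 0, 0]],
  [[0, 0, 0], [0, 0, 0]],
  [[0, 0, 0], [0, 0, 0]],
  [[0, 0, 0.005], [0, 0, 0]],
  [[0, 0, 0.02], [0, 0, 0]],
  [[0, 0, 0.06], [0, 0, 0]],
  [[0, 0, 0.11], [0, 0, 0]],
  [[0, 0, 0.16], [0, 0, 0]],
  [[0, 0, 0.2], [0, 0, 0]],
], fingers=0.4)

```text
time_s: 62.2
ee_pos: [0.485, -0.4139, 0.2304]
eef_rot: [-0.065, 0.998, -0.001, 0.001]
wrist_force: [-0.5, -0.9, -0.3]
finger_gap: 0.0515
grip_force: 0.0
```

```bash
python3 - <<'E'
from h import *
p,c=inlane('top');tubes(c,p);L=lane(c)
m=(L[...,2]>12)&(L[...,2]<45)&(abs(L[...,1])<40)&(L[...,0]>20)&(L[...,0]<200)
print('fin',np.percentile(c[m],[2,50,98],axis=0).round(4),np.median(L[m],axis=0))
q,c=inlane('scene')
a=cv2.resize(p[90:260,160:500],None,fx=1.6,fy=1.6,interpolation=cv2.INTER_CUBIC)
b=cv2.resize(q[190:320,110:310],None,fx=1.6,fy=1.6,interpolation=cv2.INTER_CUBIC)
im=np.zeros((480,544,3),np.uint8);im[:272]=a;im[272:,:320]=b;cv2.imwrite('pics/g.png',im[:,:,::-1])
E
```

```text
top or 474 [[160. -44. -25.]
 [204.  -6.  -7.]
 [255.  22.  -2.]]
top bl 0 
fin [[0.6492 0.2567 0.1307]
 [0.6542 0.2787 0.146 ]
 [0.661  0.2986 0.151 ]] [131.01204012  -1.06069676  28.57922849]
scene or 367 [[ 72. -39. -31.]
 [187.  18.  -4.]
 [250.  48.  -3.]]
scene bl 88 [[ 69. -24. -40.]
 [ 70. -12. -29.]
 [ 73.   7. -25.]]
```

View pics/g.png

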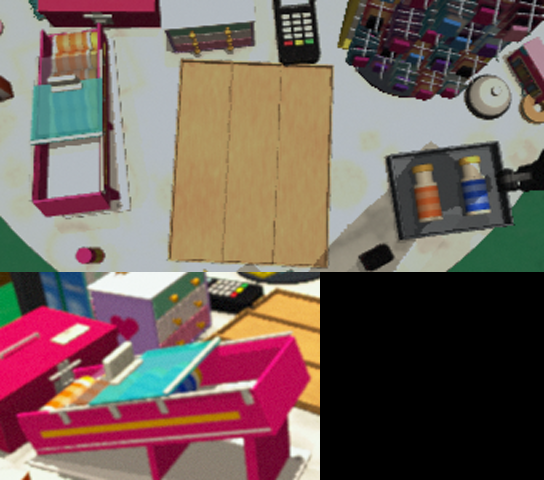

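Call:
step_arm([
  [[0, 0.02, 0.01], [0, 0, -2]],
  [[0, 0.05, 0.02], [0, 0, -6]],
  [[0.005, 0.09, 0.03], [0, 0, -12]],
  [[0.005, 0.13, 0.03], [0, 0, -18]],
  [[0.01, 0.17, 0.03], [0, 0, -24]],
  [[0.01, 0.21, 0.03], [0, 0, -30]],
  [[0.015, 0.25, 0.03], [0, 0, -35]],
  [[0.015, 0.29, 0.03], [0, 0, -40]],
  [[0.015, 0.32, 0.03], [0, 0, -43]],
  [[0.015, 0.334, 0.03], [0, 0, -45]],
], fingers=0.55)

```text
time_s: 63.55
ee_pos: [0.4991, -0.0778, 0.2569]
eef_rot: [0.321, 0.947, 0.0, -0.0]
wrist_force: [0.8, -1.0, -0.5]
finger_gap: 0.0385
grip_force: 0.0
```

Call:
step_arm([
  [[0.01, 0.02, 0], [0, 0, -3]],
  [[0.03, 0.05, 0], [0, 0, -8]],
  [[0.05, 0.09, 0], [0, 0, -13]],
  [[0.07, 0.14, 0], [0, 0, -19]],
  [[0.09, 0.19, 0], [0, 0, -25]],
  [[0.11, 0.24, 0], [0, 0, -31]],
  [[0.13, 0.29, 0], [0, 0, -37]],
  [[0.145, 0.33, -0.01], [0, 0, -42]],
  [[0.155, 0.355, -0.02], [0, 0, -44.9]],
  [[0.157, 0.359, -0.03], [0, 0, -44.9]],
])

```text
time_s: 64.8
ee_pos: [0.6566, 0.2813, 0.2255]
eef_rot: [0.658, 0.753, -0.0, -0.0]
wrist_force: [0.1, -0.8, -1.1]
finger_gap: 0.0385
grip_force: 0.0
```

Call:
step_arm([
  [[0, 0, -0.01], [0, 0, 0]],
  [[0, 0, -0.03], [0, 0, 0]],
  [[0, 0, -0.05], [0, 0, 0]],
  [[0, 0, -0.065], [0, 0, 0]],
  [[0, 0, -0.077], [0, 0, 0]],
  [[0, 0, -0.085], [0, 0, 0]],
  [[0, 0, -0.09], [0, 0, 0]],
  [[0, 0, -0.09], [0, 0, 0]],
  [[0, 0, -0.09], [0, 0, 0]],
  [[0, 0, -0.09], [0, 0, 0]],
])

```text
time_s: 66.05
ee_pos: [0.6569, 0.2797, 0.137]
eef_rot: [0.659, 0.752, 0.0, 0.0]
wrist_force: [0.1, -0.4, -0.8]
finger_gap: 0.0385
grip_force: 0.0
```

Call:
step_arm([
  [[0, 0, 0], [0, 0, 0]],
  [[0, 0, 0], [0, 0, 0]],
  [[0, 0, 0], [0, 0, 0]],
  [[0, 0, 0], [0, 0, 0]],
  [[0, 0, 0], [0, 0, 0]],
  [[0, 0, 0], [0, 0, 0]],
  [[-0.003, -0.0004, 0.001], [0, 0, 0]],
  [[-0.01, -0.0013, 0.0033], [0, 0, 0]],
  [[-0.018, -0.0024, 0.006], [0, 0, 0]],
  [[-0.026, -0.0035, 0.0087], [0, 0, 0]],
], fingers=1.0, grip_force=40)

```text
time_s: 67.3
ee_pos: [0.6312, 0.2761, 0.146]
eef_rot: [0.659, 0.752, 0.001, 0.001]
wrist_force: [3.6, 0.2, 5.4]
finger_gap: 0.0078
grip_force: 43.5
```

Call:
step_arm([
  [[-0.01, -0.0013, 0.0033], [0, 0, 0]],
  [[-0.02, -0.0027, 0.0067], [0, 0, 0]],
  [[-0.03, -0.004, 0.01], [0, 0, 0]],
  [[-0.04, -0.0053, 0.0134], [0, 0, 0]],
  [[-0.05, -0.0066, 0.0167], [0, 0, 0]],
  [[-0.057, -0.0076, 0.0191], [0, 0, 0]],
  [[-0.062, -0.0082, 0.0207], [0, 0, 0]],
  [[-0.065, -0.0086, 0.0217], [0, 0, 0]],
  [[-0.066, -0.0088, 0.0221], [0, 0, 0]],
  [[-0.066, -0.0088, 0.0221], [0, 0, 0]],
])

```text
time_s: 68.55
ee_pos: [0.5699, 0.2679, 0.1666]
eef_rot: [0.659, 0.752, 0.003, 0.003]
wrist_force: [15.7, 2.5, -8.9]
finger_gap: 0.0081
grip_force: 41.7
```

Call:
step_arm([
  [[0.001, 0, 0], [0, 0, 0]],
  [[0.001, 0, 0], [0, 0, 0]],
  [[0.001, 0, 0], [0, 0, 0]],
  [[0.001, 0, 0], [0, 0, 0]],
  [[0.001, 0, 0.01], [0, 0, 0]],
  [[0.001, 0, 0.03], [0, 0, 0]],
  [[0.001, -0.01, 0.07], [0, 0, 0]],
  [[0, -0.05, 0.1], [0, 0, 0]],
  [[-0.01, -0.1, 0.11], [0, 0, 0]],
  [[-0.02, -0.15, 0.11], [0, 0, 0]],
], fingers=0.5)

```text
time_s: 69.8
ee_pos: [0.5452, 0.1162, 0.2796]
eef_rot: [0.659, 0.753, 0.002, 0.001]
wrist_force: [-0.2, 0.3, -0.9]
finger_gap: 0.043
grip_force: 0.0
```

Call:
step_arm([
  [[-0.01, -0.03, 0], [0, 0, 0]],
  [[-0.02, -0.07, 0], [0, 0, 0]],
  [[-0.03, -0.11, 0], [0, 0, 0]],
  [[-0.04, -0.15, 0], [0, 0, 0]],
  [[-0.05, -0.19, 0], [0, 0, 0]],
  [[-0.06, -0.23, 0], [0, 0, 0]],
  [[-0.07, -0.26, 0], [0, 0, 0]],
  [[-0.08, -0.28, 0], [0, 0, 0]],
  [[-0.08, -0.29, 0], [0, 0, 0]],
  [[-0.08, -0.29, 0], [0, 0, 0]],
])

```text
time_s: 71.05
ee_pos: [0.4651, -0.173, 0.2778]
eef_rot: [0.659, 0.752, 0.0, 0.0]
wrist_force: [-0.0, -0.2, -0.5]
finger_gap: 0.0431
grip_force: 0.0
```

```bash
python3 - <<'E'
from h import *
for n in ('top','scene'):
    p,c=inlane(n);L=lane(c);h=cv2.cvtColor(p,cv2.COLOR_RGB2HSV)
    m=(L[...,2]>12)&(L[...,2]<45)&(abs(L[...,1])<40)&(L[...,0]>20)&(L[...,0]<200)
    teal=(h[...,0]>75)&(h[...,0]<100)&(h[...,1]>70)&(abs(L[...,2])<5)&(abs(L[...,1])<45)&(L[...,0]<180)&(L[...,0]>-80)
    print(n,np.percentile(L[m][:,0],[5,50,95]).round(1),'teal',np.percentile(L[teal][:,0],[1,3,50]).round(1))
    (globals().__setitem__('P' if n=='top' else 'Q',p))
a=cv2.resize(P[100:230,160:300],None,fx=2.8,fy=2.8,interpolation=cv2.INTER_CUBIC)
b=cv2.resize(Q[190:320,110:310],None,fx=2,fy=2.8,interpolation=cv2.INTER_CUBIC)
cv2.imwrite('pics/i.png',np.hstack([a,b])[:,:,::-1])
E
```

```text
top or 682 [[ 87. -45. -24.]
 [184.  -9.  -5.]
 [253.  22.  -2.]]
top bl 213 [[ 67. -29.  -6.]
 [ 96.  -4.  -4.]
 [126.  21.  -2.]]
top [34.8 37.8 42.1] teal [-50.2 -48.5  -5.7]
scene or 587 [[120. -15. -16.]
 [167.  22.  -4.]
 [248.  48.  -3.]]
scene bl 145 [[ 64.   9.  -5.]
 [ 90.  30.  -4.]
 [107.  48.  -3.]]
scene [34.6 37.7 42.1] teal [-47.  -45.6  -4.7]
```

View pics/i.png

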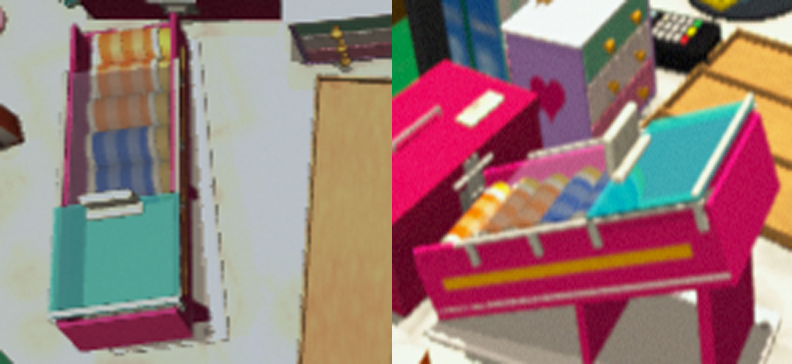

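```bash
python3 -c "
from workcell import bot
print(bot.hand_in())"
```

```text
the job is handed in; nothing more can be done
None
```

The job is handed in at about 71 s of the 210 s limit: the three sealed orange tubes went into the dispenser before the two sealed blue ones, the two opened tubes (one orange, one blue) lie in the grey returns tray, and the hatch is pushed shut against its stop.

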